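Right the toppled bottles in their rack and loosen their safety caps

ROBOT

A 6-joint arm with a two-finger parallel gripper is mounted at the origin on a cart in front of the work surface, level with it; the furniture and walls round the work are solid. World frame = base frame: x ahead of the robot, y to its left, z up, the work surface at z = 0. Lengths are in m, angles in rad, forces in N, time in s.
With the tool pointing down it reaches from about 0.4 to 0.825 m from the base axis. Payload 7 kg.
Tool frame: the origin (TCP) lies on the mounting face of the last link; the fingertips stand 178 mm ahead of it and the grasp point (between the pads) lies arm.grip_depth ahead of it (arm.grip_depth is the distance from the TCP to the grasp point, in m); z points along the fingers, y is the direction in which the jaws open and shut (so a half turn about z gives the same grasp; the last joint's range is limited). The gripper opens to 88 mm and grips with 3 to 60 N. Pads are 19 mm wide; open, the fingers measure 130 mm over their backs; the gripper's body (78 mm by 193 mm) begins 47 mm behind the grasp point.
Start: joints at [-0.919, 0.359, 0.012, 0, -1.224, -0.288], TCP at [0.24, -0.631, 0.405] pointing down, gripper open.
Joint ranges: [-3.07, 3.07], [-1.43, 2.12], [-1.02, 1.25], [-3.03, 1.67], [-3.05, -0], [-3.03, 3.03]. Speed limits (rad/s): [2.39, 2.39, 3.01, 3.14, 3.14, 3.14].

INTERFACE

Orientations are given as [roll, pitch, yaw] about the fixed x, y, z axes, in that order (R = Rz(yaw) Ry(pitch) Rx(roll)).
In Python, from station import arm gives the robot as it stands.
- The arm moves only by the tool carry_out, never from a script. Its argument "targets" is a list that holds one entry, the list of rows, each a list of 7 numbers: the turn, a rotation vector about the tool's x, y, z in units of 8 degrees (1.0 is 8 degrees), then the shift along the tool's x, y, z in units of 2.5 cm (1.0 is 2.5 cm), then the opening, from -1 (shut) to 1 (fully open). A call has 1 to 20 rows; each row shifts and turns the commanded pose from where the row before left it, along the tool's axes as they then stand; what a row does not reach is not made up. A row lasts 1/8 s, in which the tool goes at most 62.5 mm and 10.7 degrees, less where a joint would pass 70% of its speed; a pose out of reach is approached as far as the arm can. A call with a number of a shift or a turn outside -1 to 1 is refused whole. A call with a gripper value outside its range is refused whole. The fingers move at their own pace and stop on an object; "squeeze" is the grip in N (left out, the last holds). Time passes only in rows, so rows that do not move let the fingers close. It gives the time, the measured TCP pose, the force and the opening at its end, in the units of the state.
- arm.get_state(): the state, without advancing time (a new reading comes with each control period).
- arm.grab_frame(name): name is "scene" or "top"; returns (picture, depth): 400x640x3 uint8, red, green, blue; 400x640 float32, m along the optical axis (not along the pixel's ray), 0 where there is no reading.
- arm.camera_model(name): a dict with "camera_matrix" (3x3 intrinsics, pixels), "world_from_camera" (4x4, takes a point from camera to world coordinates). Camera axes: x right, y down, z forward; pixel columns grow to the right and rows downward; lengths in m; the calibration is good to about 2 mm. A picture is of the moment at which its call begins. camera_model takes no time and is no camera call.
- arm.job_done(): hands the job in, once; it reports no verdict.
Trained networks look in the newest picture that a camera, given by its name, has taken for a name from the list of things; names that differ only in an ending like _2 or _b are one class to them, and where a whole thing is asked for, a point or a joint stands for the part that bears it (a point fixed in the world has none). Each returns a list of dicts, best first, with "conf" (0 to 1); they miss things now and then, are a little off and sometimes report something else, mostly with a low value. They report only what shows in the picture. A call takes as long as a camera call. They do not tell look-alikes from the thing itself.
- arm.spot_in(camera, query): "point" ([row, column] in pixels, amid what is visible of it).
- arm.landmark_of(camera, query): "point" ([row, column] in pixels: a listed point, or the origin of a listed thing).
The state is a dict: "t": time; "q": joint angles; "qd": joint speeds; "joint_efforts": joint torques, N m; "eef_pos": TCP position; "ee_rot": TCP orientation; "force": force on the tool from outside, world axes, zero at the start; "moment": the same for the moment, N m; "width": finger opening in m.
Only numpy, scipy, OpenCV 4.12 (cv2) and the standard library are available. Lean on these libraries where they do the work, as an engineer would, in place of code of your own. Each camera call takes 0.05 s, during which the arm holds its last target.

TASK

Two or three white bottles with blue child-resistant caps lie toppled on the worktop: stand every bottle upright in a pocket of the grey rack, its tapered foot fully seated, and loosen its cap so that it can vent, by pressing the cap down while turning it anticlockwise (turning alone only slips) until the yellow pointer under the cap has gone half a turn, from the red dot to the green dot opposite, where it stops. Loosen a cap only while its bottle stands upright, and do not knock over the green-capped bottle or the blue-capped tube standing by.

Things in the scene. Friction and masses are not known exactly. Their poses are not given: they have to be found in the camera images.
- rack: fixed grey block, 76 x 276 mm (long side along its y), deck 40 mm high, with three square tapered pockets 90 mm apart in a row. Origin: centre of its underside. Pockets: 48 mm wide at the deck, narrowing 15 degrees a side like the bottles' feet, sides parallel to the block's; a bottle fits in any of four quarter turns, cannot turn in it, and its underside then is 17 mm above the worktop
- pocket_0 (a point): in the rack, the point where the middle of a fully seated bottle's underside comes: on the axis of pocket 0 (rack y = -90 mm), 23 mm below the deck. Axes as the rack's
- pocket_1 (a point): in the rack, the point where the middle of a fully seated bottle's underside comes: on the axis of pocket 1 (rack y = 0 mm), 23 mm below the deck. Axes as the rack's
- pocket_2 (a point): in the rack, the point where the middle of a fully seated bottle's underside comes: on the axis of pocket 2 (rack y = 90 mm), 23 mm below the deck. Axes as the rack's
- bottle_0: white square bottle, blue bands, 50 x 50 x 110 mm, about 0.26 kg, lying on a flat side at first (axis 25 mm up); may be absent. Origin: middle of its underside; z points to the cap, x and y square to its sides. Foot 36 mm wide at the underside, 50 mm at 26 mm up; straight body 26 to 74 mm (grip here); shoulder to 80; yellow pointer ring 81 to 84; blue cap, 34 mm diameter, 88 to 110
- cap_0 (a point): middle of the top face of bottle_0's round blue cap (34 mm in diameter, 22 mm high below this point); turns with the cap's outer shell, goes down with it when pressed
- press_0 (a joint): how far bottle_0's outer cap is pressed down, m: 0 at rest, stop at 0.005. A spring holds it up (4 N to start, 11 N at the stop). From 0.002 its teeth reach those of the inner cap: hold it at 0.003 to 0.005 while turning
- thread_0 (a joint): angle of bottle_0's inner cap, rad, shown by the yellow pointer ring: 0 to 0.25 at first (red dot), 3.14 = loose, at the stop (green dot); grows anticlockwise seen from above. The outer cap spins freely unless pressed; pressed, it drives the inner cap after up to 0.8 rad of play, against 0.1 N m of friction. It stays where left, so it may be turned in several grips
- bottle_1: white square bottle, blue bands, 50 x 50 x 110 mm, about 0.26 kg, lying on a flat side at first (axis 25 mm up); may be absent. Origin: middle of its underside; z points to the cap, x and y square to its sides. Foot 36 mm wide at the underside, 50 mm at 26 mm up; straight body 26 to 74 mm (grip here); shoulder to 80; yellow pointer ring 81 to 84; blue cap, 34 mm diameter, 88 to 110
- cap_1 (a point): middle of the top face of bottle_1's round blue cap (34 mm in diameter, 22 mm high below this point); turns with the cap's outer shell, goes down with it when pressed
- press_1 (a joint): how far bottle_1's outer cap is pressed down, m: 0 at rest, stop at 0.005. A spring holds it up (4 N to start, 11 N at the stop). From 0.002 its teeth reach those of the inner cap: hold it at 0.003 to 0.005 while turning
- thread_1 (a joint): angle of bottle_1's inner cap, rad, shown by the yellow pointer ring: 0 to 0.25 at first (red dot), 3.14 = loose, at the stop (green dot); grows anticlockwise seen from above. The outer cap spins freely unless pressed; pressed, it drives the inner cap after up to 0.8 rad of play, against 0.1 N m of friction. It stays where left, so it may be turned in several grips
- bottle_2: white square bottle, blue bands, 50 x 50 x 110 mm, about 0.26 kg, lying on a flat side at first (axis 25 mm up); may be absent. Origin: middle of its underside; z points to the cap, x and y square to its sides. Foot 36 mm wide at the underside, 50 mm at 26 mm up; straight body 26 to 74 mm (grip here); shoulder to 80; yellow pointer ring 81 to 84; blue cap, 34 mm diameter, 88 to 110
- cap_2 (a point): middle of the top face of bottle_2's round blue cap (34 mm in diameter, 22 mm high below this point); turns with the cap's outer shell, goes down with it when pressed
- press_2 (a joint): how far bottle_2's outer cap is pressed down, m: 0 at rest, stop at 0.005. A spring holds it up (4 N to start, 11 N at the stop). From 0.002 its teeth reach those of the inner cap: hold it at 0.003 to 0.005 while turning
- thread_2 (a joint): angle of bottle_2's inner cap, rad, shown by the yellow pointer ring: 0 to 0.25 at first (red dot), 3.14 = loose, at the stop (green dot); grows anticlockwise seen from above. The outer cap spins freely unless pressed; pressed, it drives the inner cap after up to 0.8 rad of play, against 0.1 N m of friction. It stays where left, so it may be turned in several grips
- green_bottle: bystander: standing clear round bottle with green cap, 46 mm wide, 118 mm high, origin at its underside
- tube_blue_cap: bystander: standing tube with blue cap, 36 mm wide, 118 mm high, origin at its underside
Things that resemble listed ones, but are neither listed nor needed, are in the scene too. What is shaped like the bottle_1 but purple is not meant.

How it is judged:
By the outcome, as a careful person would: the job done as asked, in the order asked, and still so for the second after the job is handed in, with the robot touching nothing.
Of bottle_0, bottle_1, bottle_2 only 2 to 3 are there at a start; the rules pass over those that are not, and their reading is None.
At some moment in a run one of bottle_0, bottle_1, bottle_2 may be knocked a few centimetres aside while the robot is not near it.
Once in a run the grip may slacken for a moment while it holds something.
It also fails if it takes over 210 s, if anything falls off the work surface, if the arm or the gripper's body presses on something with over 40 N, if the wrist force passes 120 N, or if a joint passes its speed limit or range.

## Working session

There is one attempt and no reset: what is moved stays moved. The work goes in short steps, Python scripts to look and compute and a tool call to move; the robot and the scene stay as the last step left them, time stands still between calls to the robot, and variables do not carry over. Pictures are saved under pics/ and viewed, and the job is handed in when it is done.

Besides the shell and the picture viewer there is one more tool, called after "Call:" by a JSON object that holds its "api" and its "payload", one argument or row to a line. carry_out: Moves the arm, as the interface text tells. Its arguments: {"type":"object","properties":{"targets":{"type":"array"},"squeeze":{"type":"number"}},"required":["targets"]}

```bash
ls -la; mkdir -p pics
cat > h.py <<'E'
from station import arm
import numpy as np, cv2
def save(name,img,sc=1):
    im=cv2.cvtColor(img,cv2.COLOR_RGB2BGR)
    if sc!=1: im=cv2.resize(im,None,fx=sc,fy=sc,interpolation=cv2.INTER_CUBIC)
    cv2.imwrite('pics/'+name+'.png',im)
def px2w(cam,r,c,depth=None,z=None):
    m=arm.camera_model(cam);K=np.array(m['camera_matrix']);T=np.array(m['world_from_camera'])
    d=np.linalg.inv(K)@np.array([c,r,1.0])
    if depth is not None: p=d*depth; return T[:3,:3]@p+T[:3,3]
    w=T[:3,:3]@d; s=(z-T[2,3])/w[2]; return T[:3,3]+s*w
def w2px(cam,p):
    m=arm.camera_model(cam);K=np.array(m['camera_matrix']);T=np.array(m['world_from_camera'])
    q=T[:3,:3].T@(np.array(p)-T[:3,3]); u=K@q; return u[1]/u[2],u[0]/u[2]
E
python3 - <<'E'
from h import *
for n in ('scene','top'):
    p,d=arm.grab_frame(n); save(n+'0',p); np.save(n+'0.npy',d)
    print(n,arm.camera_model(n))
s=arm.get_state()
print(s, arm.grip_depth)
E
```

```text
total 12
drwxr-xr-x  3 agent agent 4096 Dec  7 00:36 .
drwxr-xr-x 23 root  root  4096 Dec  7 00:36 ..
drwxr-xr-x  2 agent agent 4096 Dec  7 00:36 pics
scene {'camera_matrix': array([[431.47069873,   0.        , 313.21178143],
       [  0.        , 431.47069873, 202.91668714],
       [  0.        ,   0.        ,   1.        ]]), 'world_from_camera': array([[ 0.49645455, -0.64966557,  0.57573217,  0.09707596],
       [-0.86792094, -0.38347661,  0.31568802, -0.44793742],
       [ 0.01568818, -0.65641476, -0.75423706,  0.70491322],
       [ 0.        ,  0.        ,  0.        ,  1.        ]])}
top {'camera_matrix': array([[366.19211328,   0.        , 320.83702562],
       [  0.        , 366.19211328, 201.62281379],
       [  0.        ,   0.        ,   1.        ]]), 'world_from_camera': array([[-5.02969032e-04, -9.98927293e-01,  4.63034601e-02,
         5.37253769e-01],
       [-9.99411145e-01, -1.08649351e-03, -3.42955120e-02,
        -1.68825313e-01],
       [ 3.43090314e-02, -4.62934437e-02, -9.98338523e-01,
         9.14402847e-01],
       [ 0.00000000e+00,  0.00000000e+00,  0.00000000e+00,
         1.00000000e+00]])}
{'t': 0.1, 'q': array([-9.18892559e-01,  3.59341672e-01,  1.11554148e-02, -3.04530109e-04,
       -1.22410688e+00, -2.88061322e-01]), 'qd': array([-1.35123893e-03, -1.43464999e-05,  7.15508944e-04,  1.14990452e-03,
        6.90206905e-04,  2.52481960e-04]), 'joint_efforts': array([-1.19376113e-03, -5.84163737e+01,  2.93750149e+01,  7.01544687e+00,
        1.01350847e-02, -7.50927461e-05]), 'eef_pos': array([ 0.24012494, -0.63066549,  0.40380196]), 'ee_rot': array([ 3.14007618e+00, -1.50776875e-04, -2.77785378e+00]), 'force': array([ 0.03486217,  0.09392611, -0.30433861]), 'moment': array([0.04596946, 0.02997882, 0.02759109]), 'width': 0.08791805506519626} 0.1593
```

View pics/scene0.png

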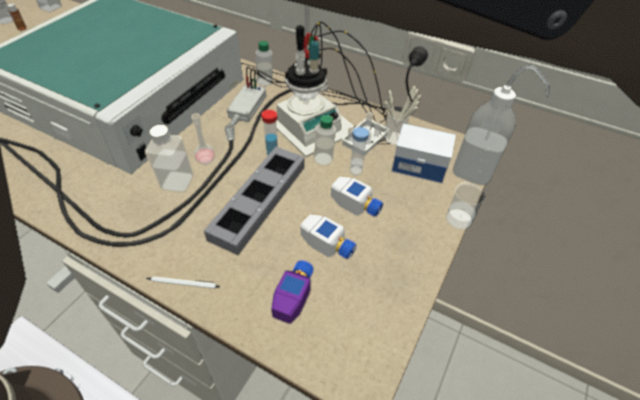

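View pics/top0.png

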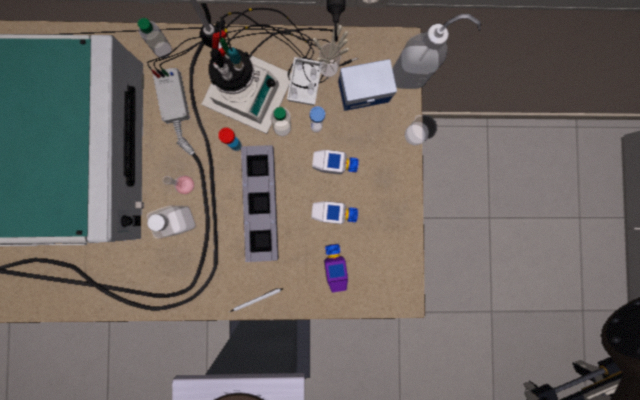

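Run:
```python
from h import *
for n in ('scene','top'):
    for q in ('bottle_0','cap_0','rack','pocket_1','green_bottle','tube_blue_cap'):
        for f in ('spot_in','landmark_of'):
            r=getattr(arm,f)(n,q)
            print(n,q,f,[(np.round(x['point']).tolist(),round(x['conf'],2)) for x in r])
```

```text
scene bottle_0 spot_in [([194.0, 354.0], 0.93), ([237.0, 325.0], 0.91), ([290.0, 292.0], 0.58)]
scene bottle_0 landmark_of [([224.0, 303.0], 0.89), ([318.0, 281.0], 0.82)]
scene cap_0 spot_in [([248.0, 344.0], 0.7), ([204.0, 374.0], 0.62), ([267.0, 307.0], 0.45)]
scene cap_0 landmark_of [([252.0, 348.0], 0.79), ([210.0, 382.0], 0.7), ([268.0, 306.0], 0.7)]
scene rack spot_in [([199.0, 253.0], 0.98)]
scene rack landmark_of [([206.0, 257.0], 0.83)]
scene pocket_1 spot_in [([203.0, 255.0], 0.89), ([211.0, 374.0], 0.27)]
scene pocket_1 landmark_of [([168.0, 282.0], 0.84), ([226.0, 236.0], 0.82), ([198.0, 260.0], 0.65)]
scene green_bottle spot_in [([142.0, 326.0], 0.97), ([238.0, 324.0], 0.23)]
scene green_bottle landmark_of [([161.0, 325.0], 0.94), ([250.0, 348.0], 0.23)]
scene tube_blue_cap spot_in [([146.0, 358.0], 0.89), ([202.0, 255.0], 0.71)]
scene tube_blue_cap landmark_of [([170.0, 356.0], 0.6)]
top bottle_0 spot_in [([165.0, 334.0], 0.88), ([270.0, 336.0], 0.86), ([214.0, 333.0], 0.74)]
top bottle_0 landmark_of [([292.0, 339.0], 0.79), ([164.0, 315.0], 0.73), ([209.0, 312.0], 0.66)]
top cap_0 spot_in [([164.0, 352.0], 0.68), ([250.0, 331.0], 0.63)]
top cap_0 landmark_of [([215.0, 354.0], 0.52), ([242.0, 332.0], 0.49), ([169.0, 355.0], 0.41)]
top rack spot_in [([202.0, 259.0], 0.72), ([163.0, 334.0], 0.32)]
top rack landmark_of [([204.0, 260.0], 0.9)]
top pocket_1 spot_in [([204.0, 260.0], 0.83)]
top pocket_1 landmark_of [([240.0, 262.0], 0.71), ([168.0, 261.0], 0.64), ([204.0, 260.0], 0.61), ([124.0, 316.0], 0.42)]
top green_bottle spot_in [([124.0, 278.0], 0.85)]
top green_bottle landmark_of [([132.0, 277.0], 0.55)]
top tube_blue_cap spot_in [([117.0, 319.0], 0.83), ([166.0, 355.0], 0.2)]
top tube_blue_cap landmark_of [([125.0, 317.0], 0.79)]
```

Two white candidates lie at top (161,334) and (212,334); the purple one at (270,336) is the decoy. Next I enlarge the crop to confirm and measure.

Run:
```python
from h import *
t=cv2.cvtColor(cv2.imread('pics/top0.png'),cv2.COLOR_BGR2RGB)
s=cv2.cvtColor(cv2.imread('pics/scene0.png'),cv2.COLOR_BGR2RGB)
a=cv2.resize(t[90:300,200:400],None,fx=2,fy=2,interpolation=cv2.INTER_CUBIC)
b=cv2.resize(s[110:320,200:400],None,fx=2,fy=2,interpolation=cv2.INTER_CUBIC)
save('crop0',np.hstack([a,b]))
d=np.load('top0.npy')
m=arm.camera_model('top');K=m['camera_matrix'];T=m['world_from_camera']
rr,cc=np.mgrid[0:400,0:640]
P=np.stack([(cc-K[0,2])/K[0,0]*d,(rr-K[1,2])/K[1,1]*d,d],-1)@T[:3,:3].T+T[:3,3]
def rect(mask,zt,name):
    # correct to point cloud xy
    pts=P[mask][:,:2].astype(np.float32)
    (c,wh,a)=cv2.minAreaRect(pts)
    print(name,len(pts),'c',np.round(c,4),'wh',np.round(wh,4),'ang',a,'zmed',np.median(P[mask][:,2]))
for nm,(r0,r1,c0,c1) in {'A':(145,180,305,365),'B':(195,230,305,365)}.items():
    box=np.zeros(d.shape,bool);box[r0:r1,c0:c1]=1
    rect(box&(P[...,2]>0.044)&(P[...,2]<0.062),0.05,nm+' top')
    rect(box&(P[...,2]>0.02)&(P[...,2]<0.062),0.05,nm+' all')
box=np.zeros(d.shape,bool);box[140:268,236:285]=1
rect(box&(P[...,2]>0.034)&(P[...,2]<0.046),.04,'rack')
# pockets
mm=box&(P[...,2]<0.03)
n,l,st,ce=cv2.connectedComponentsWithStats(mm.astype(np.uint8))
for i in range(1,n):
    if st[i,4]>60: print('hole',st[i],px2w('top',ce[i][1],ce[i][0],z=0.03))
for nm,(r,c) in dict(green=(124,278),tube=(117,319)).items():
    sub=P[r-14:r+14,c-12:c+12].reshape(-1,3); sub=sub[sub[:,2]>0.1]; print(nm,sub.mean(0) if len(sub) else None,sub.max(0))
```

```text
A top 593 c [ 0.6755 -0.2289] wh [0.0992 0.0498] ang 82.41404724121094 zmed 0.04844060172166398
A all 854 c [ 0.675 -0.233] wh [0.1096 0.0503] ang 83.6971435546875 zmed 0.0471554641546596
B top 597 c [ 0.5526 -0.2271] wh [0.1013 0.0497] ang 84.21138000488281 zmed 0.048486137712942745
B all 830 c [ 0.5521 -0.231 ] wh [0.1097 0.0497] ang 84.00706481933594 zmed 0.047220516475581675
rack 2641 c [ 0.5816 -0.0457] wh [0.2892 0.085 ] ang 2.9148547649383545 zmed 0.03879037124439455
hole [ 236  140   49  128 2492] [ 0.57078217 -0.05866091  0.03      ]
hole [248 157  19  19 324] [ 0.66514292 -0.04575015  0.03      ]
hole [249 194  20  19 322] [ 0.57532561 -0.04965891  0.03      ]
hole [251 231  19  19 337] [ 0.48577621 -0.05429056  0.03      ]
green [ 0.76263497 -0.1056324   0.12798098] [ 0.77636927 -0.09089198  0.91440285]
tube [ 0.76748526 -0.18722996  0.11634688] [ 0.78542467 -0.17021994  0.12121991]
```

View pics/crop0.png

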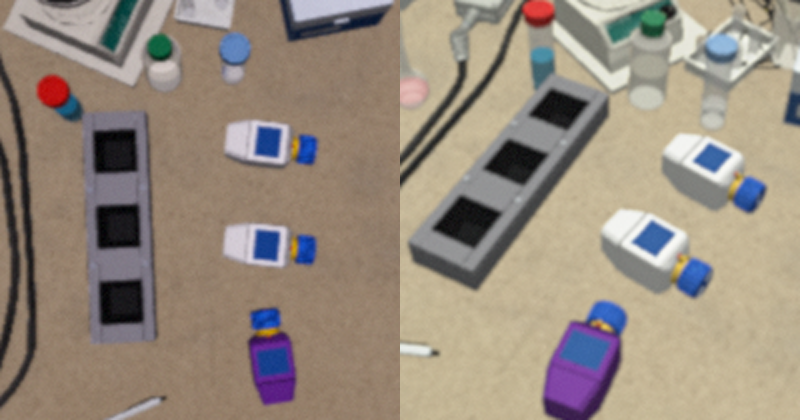

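```bash
cat >> h.py <<'E'
import json
from scipy.spatial.transform import Rotation as Ro
def cur():
    s=arm.get_state(); 
    return Ro.from_euler('xyz',s['ee_rot']).as_matrix(), np.array(s['eef_pos']), s
def log():
    s=arm.get_state()
    open('log.jsonl','a').write(json.dumps(dict(q=list(map(float,s['q'])),p=list(map(float,s['eef_pos'])),r=list(map(float,s['ee_rot']))))+'\n')
def plan(R1,p1,R0=None,p0=None,show=True):
    R,p,s=cur(); log()
    if R0 is not None: R,p=R0,p0
    rv=Ro.from_matrix(R.T@R1).as_rotvec(); sh=R.T@(p1-p)
    sh1=R1.T@(p1-p)
    if show:
        print('t',round(s['t'],2),'q',np.round(s['q'],2),'F',np.round(s['force'],1),'w',round(s['width'],4))
        print('turn deg',np.round(np.degrees(rv),2),'units8:',np.round(np.degrees(rv)/8,3))
        print('shift in present axes units:',np.round(sh/0.025,3),' in final axes:',np.round(sh1/0.025,3))
def pose(a,y):
    a=np.array(a,float);a/=np.linalg.norm(a);y=np.array(y,float);y-=a*(a@y);y/=np.linalg.norm(y)
    return np.stack([np.cross(y,a),y,a],1)
G=0.1593
E
cat > b.py <<'E'
from h import *
footB=np.array([0.1,0.995,0]);footB/=np.linalg.norm(footB)
th=np.radians(20)
aB=np.sin(th)*footB-np.cos(th)*np.array([0,0,1])
RB=pose(aB,-np.array([footB[1],-footB[0],0]))
gB=np.array([0.5526,-0.226,0.028])
E
python3 - <<'E'
from b import *
plan(RB,gB-G*aB-0.12*aB)
E
```

```text
t 1.3 q [-0.92  0.36  0.01  0.   -1.22 -0.29] F [ 0.2 -0.2  0. ] w 0.0877
turn deg [-11.06 -17.91 -62.75] units8: [-1.383 -2.238 -7.843]
shift in present axes units: [-15.732   7.268   4.568]  in final axes: [-11.161 -10.816   8.923]
```

Call:
{"api": "carry_out", "payload": {
  "targets": [
    [[0,0,0,-0.983,0.454,0.285,1],[0,0,0,-0.983,0.454,0.285,1],[0,0,0,-0.983,0.454,0.285,1],[0,0,0,-0.983,0.454,0.285,1],[0,0,0,-0.983,0.454,0.285,1],[0,0,0,-0.983,0.454,0.285,1],[0,0,0,-0.983,0.454,0.285,1],[0,0,0,-0.983,0.454,0.285,1],[0,0,0,-0.983,0.454,0.285,1],[0,0,0,-0.983,0.454,0.285,1],[0,0,0,-0.983,0.454,0.285,1],[0,0,0,-0.983,0.454,0.285,1],[0,0,0,-0.983,0.454,0.285,1],[0,0,0,-0.983,0.454,0.285,1],[0,0,0,-0.983,0.454,0.285,1],[0,0,0,-0.983,0.454,0.285,1],[0,0,0,0,0,0,1]]
  ]
}}

```text
t: 3.42
eef_pos: [0.544, -0.32, 0.29]
ee_rot: [3.141, -0.001, -2.776]
force: [0.3, -0.5, 0.5]
width: 0.0879
```

Run:
```python
from b import *
plan(RB,gB-G*aB-0.12*aB)
```

```text
t 3.42 q [-0.22  0.38 -0.24 -0.   -0.96 -0.98] F [ 0.3 -0.5  0.5] w 0.0879
turn deg [-11.   -17.93 -62.64] units8: [-1.375 -2.241 -7.83 ]
shift in present axes units: [ 0.05  -0.026 -0.018]  in final axes: [ 0.037  0.033 -0.032]
```

Call:
{"api": "carry_out", "payload": {
  "targets": [
    [[-0.138,-0.224,-0.784,0,0,0,1],[-0.138,-0.224,-0.784,0,0,0,1],[-0.138,-0.224,-0.784,0,0,0,1],[-0.138,-0.224,-0.784,0,0,0,1],[-0.138,-0.224,-0.784,0,0,0,1],[-0.138,-0.224,-0.784,0,0,0,1],[-0.138,-0.224,-0.784,0,0,0,1],[-0.138,-0.224,-0.784,0,0,0,1],[-0.138,-0.224,-0.784,0,0,0,1],[-0.138,-0.224,-0.784,0,0,0,1],[0,0,0,0,0,0,1]]
  ]
}}

```text
t: 4.8
eef_pos: [0.5427, -0.322, 0.2907]
ee_rot: [-3.141, 0.349, -1.673]
force: [-0.1, -0.1, -0.3]
width: 0.0875
```

Run:
```python
from b import *
plan(RB,gB-G*aB-0.12*aB)
p,d=arm.grab_frame('top'); save('top1',p[90:300,200:400],3); np.save('top1.npy',d)
```

```text
t 4.8 q [-0.35  0.43 -0.03 -0.36 -1.22  0.4 ] F [-0.1 -0.1 -0.3] w 0.0875
turn deg [-0.06 -0.01 -0.11] units8: [-0.008 -0.001 -0.014]
shift in present axes units: [-0.034 -0.01   0.022]  in final axes: [-0.034 -0.01   0.022]
```

View pics/top1.png

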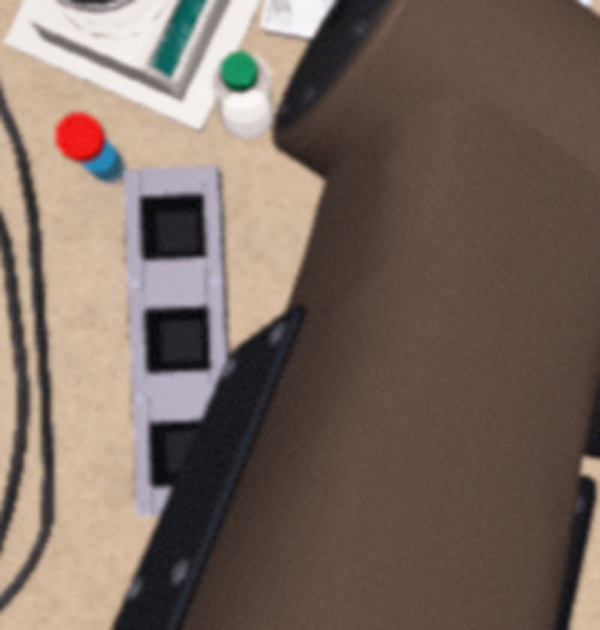

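Run:
```python
from b import *
p,d=arm.grab_frame('scene'); save('sc1',p[100:340,180:480],2.5)
a=[json.loads(l) for l in open('log.jsonl')]
import itertools
def Rx(t):return Ro.from_euler('x',t).as_matrix()
def Ry(t):return Ro.from_euler('y',t).as_matrix()
def Rz(t):return Ro.from_euler('z',t).as_matrix()
for s4,s6 in itertools.product((1,-1),(1,-1)):
    for e in a: 
        q=e['q'];R=Ro.from_euler('xyz',e['r']).as_matrix()
        M=Rz(q[0])@Ry(q[1]-q[2])@Rx(s4*q[3])@Ry(-q[4])@Rx(s6*q[5])
        print(s4,s6,np.round((M.T@R).ravel(),2))
```

```text
1 1 [-0.    0.    1.   -0.84  0.54 -0.   -0.54 -0.84 -0.  ]
1 1 [ 0.   -0.    1.    0.38  0.92  0.   -0.92  0.38  0.  ]
1 1 [ 0.6   0.17  0.78 -0.66 -0.45  0.6   0.45 -0.88 -0.17]
1 -1 [-0.  0.  1. -1. -0. -0.  0. -1.  0.]
1 -1 [ 0. -0.  1. -1.  0.  0. -0. -1. -0.]
1 -1 [ 0.6   0.17  0.78 -0.78  0.3   0.54 -0.15 -0.94  0.31]
-1 1 [ 0.   -0.    1.   -0.84  0.54  0.   -0.54 -0.84 -0.  ]
-1 1 [ 0.   -0.    1.    0.38  0.92 -0.   -0.92  0.38  0.  ]
-1 1 [ 0.    0.    1.   -0.7  -0.71  0.    0.71 -0.7   0.  ]
-1 -1 [ 0. -0.  1. -1.  0.  0. -0. -1. -0.]
-1 -1 [ 0. -0.  1. -1. -0.  0.  0. -1. -0.]
-1 -1 [ 0.  0.  1. -1. -0.  0.  0. -1.  0.]
```

View pics/sc1.png

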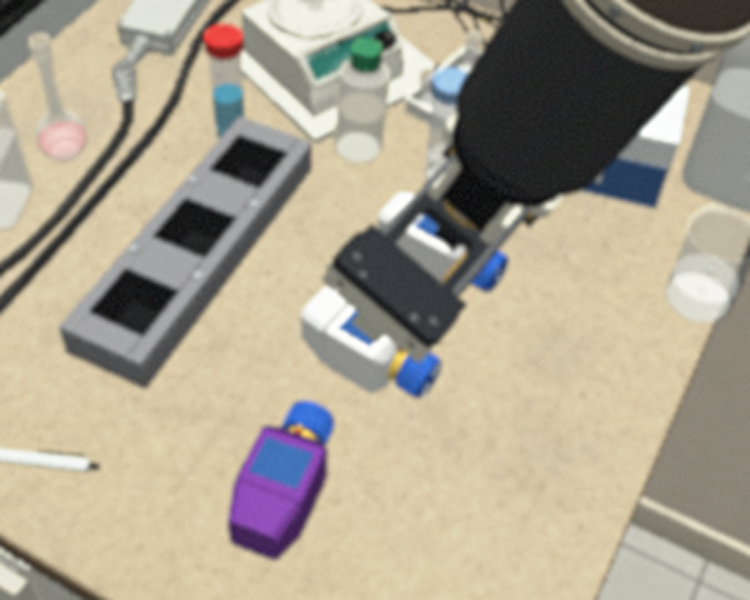

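The white bottle B still lies under the open fingers and they're aligned with it, so I descend and grip.

Call:
{"api": "carry_out", "payload": {
  "targets": [
    [[0,0,0,-0.034,0,0.9,1],[0,0,0,0,0,0.9,1],[0,0,0,0,0,0.9,1],[0,0,0,0,0,0.9,1],[0,0,0,0,0,0.6,1],[0,0,0,0,0,0.6,1],[0,0,0,0,0,0,1],[0,0,0,0,0,0,-1],[0,0,0,0,0,0,-1],[0,0,0,0,0,0,-1],[0,0,0,0,0,0,-1],[0,0,0,0,0,0,-1],[0,0,0,0,0,0,-1]]
  ],
  "squeeze": 40
}}

```text
t: 6.52
eef_pos: [0.5473, -0.2797, 0.1784]
ee_rot: [-3.141, 0.349, -1.671]
force: [-0.7, 0.5, 2.4]
width: 0.0496
```

Run:
```python
from b import *
plan(RB,gB-G*aB)
```

```text
t 6.53 q [-0.29  0.53 -0.15 -0.41 -1.    0.44] F [-0.7  0.5  2.4] w 0.0496
turn deg [-0.04 -0.01 -0.01] units8: [-0.005 -0.001 -0.002]
shift in present axes units: [0.031 0.002 0.02 ]  in final axes: [0.031 0.002 0.02 ]
```

Call:
{"api": "carry_out", "payload": {
  "targets": [
    [[0,0,0,-0.147,0,-0.403,-1],[0,0,0,-0.293,0,-0.806,-1],[0,0,0,-0.293,0,-0.806,-1],[0,0,0,-0.293,0,-0.806,-1],[0,0,0,-0.293,0,-0.806,-1],[0,0,0,-0.293,0,-0.806,-1],[0,0,0,-0.293,0,-0.806,-1],[0,0,0,-0.147,0,-0.403,-1],[0,0,0,0,0,0,-1]]
  ]
}}

```text
t: 7.65
eef_pos: [0.5472, -0.2796, 0.3293]
ee_rot: [-3.139, 0.349, -1.671]
force: [-0.2, 0.3, -2.7]
width: 0.0497
```

Run:
```python
from b import *
log();print(arm.get_state()['width'],arm.get_state()['force'])
from scipy.optimize import least_squares
a=[json.loads(l) for l in open('log.jsonl')]
def Rx(t):return Ro.from_euler('x',t).as_matrix()
def Ry(t):return Ro.from_euler('y',t).as_matrix()
def Rz(t):return Ro.from_euler('z',t).as_matrix()
def fk(P,q):
    a1,b,d1,L2,e,L3,L6=P
    return Rz(q[0])@(np.array([a1,b,d1])+Ry(q[1])@np.array([0,0,L2])+Ry(q[1]-q[2])@(np.array([L3,0,e])+Rx(-q[3])@Ry(-q[4])@np.array([L6,0,0])))
f=lambda P:np.concatenate([fk(P,e['q'])-e['p'] for e in a]+[0.001*(np.array(P)-[0,-.1,.3,.35,0,.35,.1])])
r=least_squares(f,[0,-.1,.3,.35,0,.35,.1]);print(np.round(r.x,4),np.abs(r.fun[:-7]).max())
```

```text
0.04969602720521056 [-0.21246993  0.30402904 -2.73645459]
[-0.0251 -0.1882  0.2912  0.5202 -0.0106  0.5129  0.2226] 0.04295986156119147
```

```bash
cat > kin.py <<'E'
from h import *
from scipy.optimize import least_squares
def Rx(t):return Ro.from_euler('x',t).as_matrix()
def Ry(t):return Ro.from_euler('y',t).as_matrix()
def Rz(t):return Ro.from_euler('z',t).as_matrix()
C=np.array([[0,0,1],[-1,0,0],[0,-1,0]],float)
def fk(P,q):
    a1,b,d1,x2,L2,L3,e,wy,wz,L6,uy,uz=P
    p=Rz(q[0])@(np.array([a1,b,d1])+Ry(q[1])@np.array([x2,0,L2])+Ry(q[1]-q[2])@(np.array([L3,0,e])+Rx(-q[3])@(np.array([0,wy,wz])+Ry(-q[4])@np.array([L6,uy,uz]))))
    R=Rz(q[0])@Ry(q[1]-q[2])@Rx(-q[3])@Ry(-q[4])@Rx(-q[5])@C
    return R,p
P0=np.array([0,0,.3,0,.4,.4,0,0,0,.1,0,0])
def fit(show=True):
    a=[json.loads(l) for l in open('log.jsonl')]
    f=lambda P:np.concatenate([fk(P,e['q'])[1]-e['p'] for e in a]+[0.002*(np.array(P)-P0)])
    r=least_squares(f,P0)
    if show: print(np.round(r.x,4),'max err',np.abs(r.fun[:-12]).max())
    return r.x
E
python3 -c "
from kin import *
fit()"
```

```text
[-1.000e-04 -0.000e+00  1.989e-01  1.000e-04  6.013e-01  4.636e-01
  3.000e-04 -9.590e-02 -2.000e-04  1.998e-01 -9.590e-02  1.000e-04] max err 1.087821520062704e-05
```

```bash
cat >> kin.py <<'E'
LO=np.array([-3.07,-1.43,-1.02,-3.03,-3.05,-3.03]);HI=np.array([3.07,2.12,1.25,1.67,0,3.03])
def ik(P,R,p,q0):
    def f(q):
        r,x=fk(P,q); return np.concatenate([(x-p)*5,Ro.from_matrix(r.T@R).as_rotvec()])
    r=least_squares(f,np.clip(q0,LO+.01,HI-.01),bounds=(LO,HI)); return r.x,np.abs(r.fun).max()
def iks(P,R,p,n=40,seed=0):
    rng=np.random.default_rng(seed); out=[]
    for i in range(n):
        q,e=ik(P,R,p,rng.uniform(LO,HI))
        if e<1e-4 and not any(np.abs(q-o).max()<.05 for o in out): out.append(q)
    return out
E
cat > rk.py <<'E'
from kin import *
u=np.array([np.cos(np.radians(2.8)),np.sin(np.radians(2.8)),0]); v=np.array([-u[1],u[0],0]); Z=np.array([0,0,1.])
pc=np.array([0.5754,-0.0499,0.017]); pk={'near':pc-.09*u,'mid':pc,'far':pc+.09*u}
E
python3 - <<'E'
from rk import *
P=fit(False)
R,p,s=cur(); print(np.round(s['q'],2))
footB=np.array([0.1,0.995,0]);footB/=np.linalg.norm(footB)
capt=R.T@(-footB); print('cap dir in tool',capt)
# final: tool from dir w horizontal approach
for nm in pk:
  for dn,w in (('+v',v),('+u',u),('-v',-v)):
    a=np.cos(np.radians(20))*w-np.sin(np.radians(20))*Z
    for sg in (1,-1):
        y=np.cross(Z,w)*sg
        Rf=pose(a,y)
        ok=(Rf@capt)[2]
        if ok<0.9: continue
        g=pk[nm]+0.050*Z
        for q in iks(P,Rf,g-G*a): print(nm,dn,sg,round(ok,3),np.round(q,2))
E
```

```text
[-0.29  0.37 -0.03 -0.36 -1.26  0.32]
cap dir in tool [ 9.39811381e-01 -4.58208960e-04 -3.41693368e-01]
near +v -1 1.0 [-0.49  0.77 -0.04 -0.95 -1.66 -2.21]
near -v -1 1.0 [ 0.78  0.71 -0.87  0.84 -1.22 -1.58]
mid +v -1 1.0 [-0.43  0.82  0.14 -1.   -1.69 -2.34]
mid +u -1 1.0 [-0.82  0.78 -0.95 -2.31 -1.33 -1.45]
mid -v -1 1.0 [ 0.66  0.76 -0.7   0.93 -1.28 -1.48]
far +v -1 1.0 [-0.39  0.9   0.34 -1.04 -1.73 -2.46]
far +u -1 1.0 [-0.64  0.69 -0.79 -2.43 -1.15 -1.63]
far -v -1 1.0 [ 0.57  0.83 -0.52  0.99 -1.34 -1.37]
```

```bash
cat >> rk.py <<'E'
def jpath(P,q0,q1,n,pr=True):
    R0,p0=fk(P,q0); rows=[];
    for i in range(1,n+1):
        s=i/n; 
        R1,p1=fk(P,q0+(q1-q0)*s)
        rv=np.degrees(Ro.from_matrix(R0.T@R1).as_rotvec())/8; sh=R0.T@(p1-p0)/.025
        # rounded, keep track
        rv=np.round(rv,2);sh=np.round(sh,2)
        rows.append(list(map(float,np.r_[rv,sh])))
        p0=p0+R0@sh*.025; R0=R0@Ro.from_rotvec(np.radians(rv*8)).as_matrix()
        if pr: print(rows[-1],'tcp',np.round(p0,3),'g',np.round(p0+G*R0[:,2],3))
    print('max',np.abs(rows).max(0),'rotmag',max(np.linalg.norm(r[:3])*8 for r in rows))
E
python3 - <<'E'
from rk import *
P=fit(False)
q0=cur()[2]['q']
th=np.radians(20); a=np.cos(th)*v-np.sin(th)*Z; Rf=pose(a,-np.cross(Z,v))
q1,e=ik(P,Rf,pk['near']+.11*Z-G*a,[-0.49,.77,-.04,-.95,-1.66,-2.21]);print(q1,e)
jpath(P,q0,q1,24)
E
```

```text
[-0.48746005  0.67258258 -0.031421   -0.95503449 -1.71593577 -2.29453519] 8.326672684688674e-16
[-0.15, -0.21, 0.92, 0.05, 0.15, 0.39] tcp [ 0.544 -0.277  0.32 ] g [ 0.547 -0.218  0.172]
[-0.17, -0.2, 0.92, 0.06, 0.14, 0.39] tcp [ 0.54  -0.274  0.31 ] g [ 0.541 -0.21   0.164]
[-0.19, -0.18, 0.91, 0.08, 0.11, 0.38] tcp [ 0.537 -0.271  0.301] g [ 0.536 -0.202  0.158]
[-0.21, -0.16, 0.92, 0.1, 0.1, 0.36] tcp [ 0.534 -0.268  0.293] g [ 0.53  -0.195  0.151]
[-0.22, -0.14, 0.91, 0.1, 0.08, 0.36] tcp [ 0.53  -0.265  0.284] g [ 0.525 -0.187  0.146]
[-0.24, -0.12, 0.91, 0.11, 0.05, 0.35] tcp [ 0.527 -0.262  0.276] g [ 0.52  -0.178  0.141]
[-0.24, -0.1, 0.9, 0.11, 0.04, 0.34] tcp [ 0.524 -0.258  0.269] g [ 0.515 -0.17   0.136]
[-0.26, -0.08, 0.91, 0.11, 0.01, 0.32] tcp [ 0.521 -0.255  0.261] g [ 0.511 -0.162  0.132]
[-0.26, -0.05, 0.9, 0.11, -0.01, 0.32] tcp [ 0.518 -0.252  0.254] g [ 0.507 -0.154  0.129]
[-0.26, -0.02, 0.9, 0.1, -0.02, 0.31] tcp [ 0.516 -0.248  0.247] g [ 0.503 -0.146  0.125]
[-0.27, -0.0, 0.89, 0.09, -0.04, 0.29] tcp [ 0.513 -0.244  0.241] g [ 0.5   -0.138  0.123]
[-0.27, 0.
[... 537 characters left out ...]
.21, 0.17, 0.88, -0.01, -0.08, 0.21] tcp [ 0.499 -0.221  0.204] g [ 0.486 -0.088  0.118]
[-0.19, 0.19, 0.87, -0.03, -0.08, 0.21] tcp [ 0.498 -0.218  0.199] g [ 0.485 -0.081  0.118]
[-0.18, 0.21, 0.86, -0.04, -0.08, 0.19] tcp [ 0.496 -0.215  0.195] g [ 0.484 -0.075  0.119]
[-0.15, 0.22, 0.86, -0.06, -0.06, 0.17] tcp [ 0.495 -0.212  0.192] g [ 0.484 -0.07   0.121]
[-0.14, 0.24, 0.86, -0.06, -0.05, 0.17] tcp [ 0.494 -0.209  0.188] g [ 0.485 -0.064  0.123]
[-0.1, 0.26, 0.85, -0.07, -0.05, 0.15] tcp [ 0.493 -0.206  0.185] g [ 0.485 -0.059  0.125]
[-0.09, 0.26, 0.85, -0.08, -0.02, 0.14] tcp [ 0.493 -0.204  0.181] g [ 0.486 -0.054  0.127]
max [0.27 0.26 0.92 0.11 0.15 0.39] rotmag 7.657049039936991
```

Call:
{"api": "carry_out", "payload": {
  "targets": [
    [[-0.15,-0.21,0.92,0.05,0.15,0.39,-1],[-0.17,-0.2,0.92,0.06,0.14,0.39,-1],[-0.19,-0.18,0.91,0.08,0.11,0.38,-1],[-0.21,-0.16,0.92,0.1,0.1,0.36,-1],[-0.22,-0.14,0.91,0.1,0.08,0.36,-1],[-0.24,-0.12,0.91,0.11,0.05,0.35,-1],[-0.24,-0.1,0.9,0.11,0.04,0.34,-1],[-0.26,-0.08,0.91,0.11,0.01,0.32,-1],[-0.26,-0.05,0.9,0.11,-0.01,0.32,-1],[-0.26,-0.02,0.9,0.1,-0.02,0.31,-1],[-0.27,0,0.89,0.09,-0.04,0.29,-1],[-0.27,0.03,0.9,0.08,-0.06,0.28,-1]]
  ]
}}

```text
t: 9.15
eef_pos: [0.5101, -0.2409, 0.2326]
ee_rot: [2.371, -0.11, -3.128]
force: [-0.0, -0.2, -1.8]
width: 0.0497
```

Call:
{"api": "carry_out", "payload": {
  "targets": [
    [[-0.26,0.05,0.89,0.06,-0.07,0.28,-1],[-0.26,0.07,0.88,0.05,-0.07,0.26,-1],[-0.24,0.11,0.89,0.04,-0.09,0.25,-1],[-0.24,0.12,0.88,0.02,-0.08,0.23,-1],[-0.23,0.15,0.87,0,-0.09,0.23,-1],[-0.21,0.17,0.88,-0.01,-0.08,0.21,-1],[-0.19,0.19,0.87,-0.03,-0.08,0.21,-1],[-0.18,0.21,0.86,-0.04,-0.08,0.19,-1],[-0.15,0.22,0.86,-0.06,-0.06,0.17,-1],[-0.14,0.24,0.86,-0.06,-0.05,0.17,-1],[-0.1,0.26,0.85,-0.07,-0.05,0.15,-1],[-0.09,0.26,0.85,-0.08,-0.02,0.14,-1],[0,0,0,0,0,0,-1],[0,0,0,0,0,0,-1]]
  ]
}}

```text
t: 10.9
eef_pos: [0.4927, -0.204, 0.1802]
ee_rot: [3.14, -1.222, 1.622]
force: [-0.6, 0.3, -2.4]
width: 0.05
```

Run:
```python
from rk import *
P=fit()
th=np.radians(20); a=np.cos(th)*v-np.sin(th)*Z; Rf=pose(a,-np.cross(Z,v))
plan(Rf,pk['near']+.11*Z-G*a)
for n in ('scene','top'):
    p,d=arm.grab_frame(n); np.save(n+'2.npy',d); save(n+'2',p[90:310,170:470],2.5); cv2.imwrite(n+'2.png',p[...,::-1])
```

```text
[-1.000e-04 -0.000e+00  1.989e-01  1.000e-04  6.013e-01  4.636e-01
  3.000e-04 -9.590e-02 -2.000e-04  1.998e-01 -9.590e-02  1.000e-04] max err 1.087821520062704e-05
t 10.9 q [-0.49  0.67 -0.03 -0.95 -1.71 -2.29] F [-0.6  0.3 -2.4] w 0.05
turn deg [-0.01 -0.    0.05] units8: [-0.001 -0.     0.006]
shift in present axes units: [ 0.051  0.007 -0.01 ]  in final axes: [ 0.051  0.007 -0.01 ]
```

View pics/scene2.png

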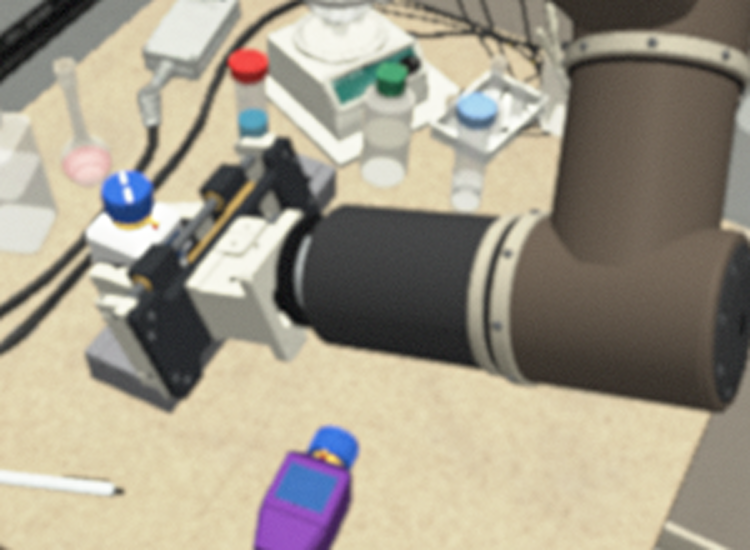

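View pics/top2.png

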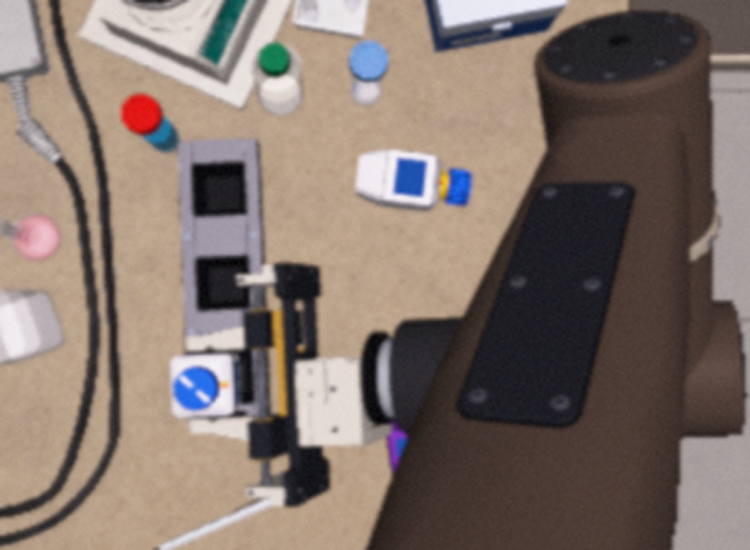

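```bash
cat >> h.py <<'E'
def cloud(cam,d):
    m=arm.camera_model(cam);K=m['camera_matrix'];T=m['world_from_camera']
    rr,cc=np.mgrid[0:400,0:640]
    return np.stack([(cc-K[0,2])/K[0,0]*d,(rr-K[1,2])/K[1,1]*d,d],-1)@T[:3,:3].T+T[:3,3]
def capfind(cam,im,d,near,rad=0.06,zmin=0.08,zmax=.3):
    Pc=cloud(cam,d); hsv=cv2.cvtColor(im,cv2.COLOR_RGB2HSV)
    m=(hsv[...,0]>100)&(hsv[...,0]<128)&(hsv[...,1]>130)&(Pc[...,2]>zmin)&(Pc[...,2]<zmax)&(np.hypot(Pc[...,0]-near[0],Pc[...,1]-near[1])<rad)
    q=Pc[m]; zt=np.percentile(q[:,2],80); q=q[q[:,2]>zt-.004]
    (c,r)=cv2.minEnclosingCircle(q[:,:2].astype(np.float32))
    return c,r,zt,len(q)
E
python3 - <<'E'
from rk import *
for n in ('scene','top'):
    im=cv2.imread(n+'2.png')[...,::-1].copy(); d=np.load(n+'2.npy')
    print(n,capfind(n,im,d,pk['near']))
print(pk['near'])
E
```

```text
scene ((0.4847908318042755, -0.05241164565086365), 0.016600269824266434, np.float64(0.18912893338197773), 161)
top ((0.48599523305892944, -0.05028770491480827), 0.01653278060257435, np.float64(0.18902080282402245), 174)
[ 0.48550745 -0.05429648  0.017     ]
```

Call:
{"api": "carry_out", "payload": {
  "targets": [
    [[0,0,0,-0.041,0,-0.113,-1],[0,0,0,-0.29,0,0.106,-1],[0,0,0,-0.29,0,0.106,-1],[0,0,0,-0.29,0,0.106,-1],[0,0,0,-0.29,0,0.106,-1],[0,0,0,-0.29,0,0.106,-1],[0,0,0,-0.29,0,0.106,-1],[0,0,0,-0.2,0,0.073,-1],[0,0,0,0,0,0,-1]]
  ]
}}

```text
t: 12.12
eef_pos: [0.4927, -0.2069, 0.1285]
ee_rot: [-3.137, -1.223, 1.615]
force: [0.1, 0.1, -1.6]
width: 0.0499
```

Call:
{"api": "carry_out", "payload": {
  "targets": [
    [[0,0,0,-0.09,0,0.034,-1],[0,0,0,-0.09,0,0.034,-1],[0,0,0,-0.09,0,0.034,-1],[0,0,0,0,0,0,-1]]
  ]
}}

```text
t: 12.62
eef_pos: [0.4929, -0.2082, 0.123]
ee_rot: [3.138, -1.221, 1.623]
force: [0.1, -11.7, 6.1]
width: 0.0496
```

Call:
{"api": "carry_out", "payload": {
  "targets": [
    [[0,0,0,-0.03,0,-0.075,-1],[0,0,0,0,0,0,-1],[0,0,0,-0.07,0,0.026,-1],[0,0,0,0,0,0,-1]]
  ]
}}

```text
t: 13.12
eef_pos: [0.4929, -0.2091, 0.1201]
ee_rot: [-3.14, -1.223, 1.619]
force: [-0.1, -6.0, 2.5]
width: 0.0498
```

Run:
```python
from rk import *
R,p,s=cur();print(s['force'],p)
for n in ('scene','top'):
    im,d=arm.grab_frame(n); print(n,capfind(n,im,d,pk['near']))
```

```text
[-0.11587193 -5.95194828  2.45249807] [ 0.49289784 -0.20908053  0.12014044]
scene ((0.4850490987300873, -0.05784551799297333), 0.016697419807314873, np.float64(0.1292033444000778), 144)
top ((0.4860566258430481, -0.05529326573014259), 0.016132894903421402, np.float64(0.12909521098506235), 147)
```

Call:
{"api": "carry_out", "payload": {
  "targets": [
    [[0,0,0,-0.014,0,-0.04,-1],[0,0,0,-0.07,0,0.026,-1],[0,0,0,-0.04,0,0.014,-1],[0,0,0,0,0,0,-1]]
  ]
}}

```text
t: 13.72
eef_pos: [0.4927, -0.2097, 0.1181]
ee_rot: [-3.141, -1.225, 1.62]
force: [-0.7, -5.9, 11.1]
width: 0.0499
```

Call:
{"api": "carry_out", "payload": {
  "targets": [
    [[0,0,0,0,0,0,0.4],[0,0,0,0,0,0,0.4],[0,0,0,0,0,0,0.4],[0,0,0,0,0,0,0.4],[0,0,0,0,0,-0.4,0.4],[0,0,0,0,0,-0.8,0.4],[0,0,0,0,0,-1,0.4],[0,0,0,0,0,-1,0.4],[0,0,0,0,0,-0.8,0.4],[0,0,0,0,0,0,0.4]]
  ]
}}

```text
t: 14.98
eef_pos: [0.4974, -0.3056, 0.1515]
ee_rot: [3.141, -1.222, 1.618]
force: [-0.2, 0.5, -0.4]
width: 0.0615
```

Run:
```python
from rk import *
R,p,s=cur();print(s['force'],p,s['width'],s['q'])
for n in ('scene','top'):
    im,d=arm.grab_frame(n); print(n,capfind(n,im,d,pk['near']));cv2.imwrite(n+'3.png',im[...,::-1]);np.save(n+'3.npy',d)
    if n=='scene': save('sc3',im[90:310,170:470],2.5)
P=cloud('top',d)
box=np.zeros(d.shape,bool);box[145:185,300:365]=1
for lo in (.044,.02):
    m=box&(P[...,2]>lo)&(P[...,2]<.062);print(m.sum(),cv2.minAreaRect(P[m][:,:2].astype(np.float32)))
```

```text
[-0.24161312  0.53870814 -0.42358037] [ 0.49739165 -0.30563199  0.15153012] 0.06153079809514238 [-0.5989298   0.78525528  0.11345818 -0.88070215 -1.80232958 -2.26833924]
scene ((0.4838261306285858, -0.05820832774043083), 0.016085466369986534, np.float64(0.12763008647917773), 140)
top ((0.4857482612133026, -0.05560826137661934), 0.015935176983475685, np.float64(0.1274926694812593), 143)
583 ((0.6756748557090759, -0.22522373497486115), (0.09205781668424606, 0.04973257705569267), 84.87224578857422)
854 ((0.6748915910720825, -0.23302704095840454), (0.10961586236953735, 0.05016469955444336), 83.75608825683594)
```

View pics/sc3.png

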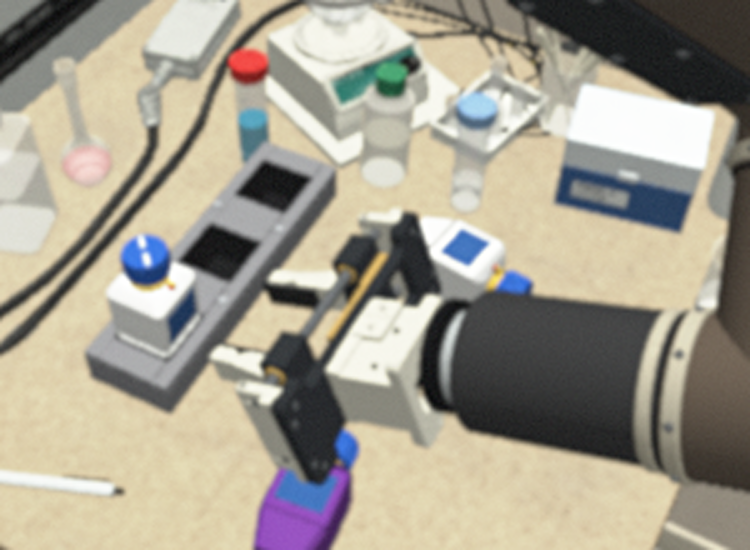

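```bash
cat > a.py <<'E'
from rk import *
fA=np.array([np.cos(np.radians(83.8)),np.sin(np.radians(83.8)),0])
th=np.radians(25)
aA=np.sin(th)*fA-np.cos(th)*Z
RA=pose(aA,-np.array([fA[1],-fA[0],0]))
gA=np.array([0.6752,-0.233,0.028])-.003*fA
E
python3 - <<'E'
from a import *
P=fit(False);q0=cur()[2]['q']
R,p=fk(P,q0)
p=p+np.array([0.02,-.02,.12]); q1,e=ik(P,R,p,q0);print('raise units',np.round(R.T@np.array([.02,-.02,.12])/.025,2),np.round(q1,2),e)
q2,e=ik(P,RA,gA-(G+.1)*aA,[-.3,.45,.1,-.4,-1.2,.35]);print(np.round(q2,2),e)
jpath(P,q1,q2,26)
E
```

```text
raise units [ 4.23  0.76 -2.42] [-0.61  0.66  0.23 -0.93 -1.96 -2.46] 1.275696215330413e-10
[-0.36  0.64  0.28 -0.43 -1.35  0.37] 2.688842482001519e-09
[0.02, -0.22, -0.77, -0.09, 0.17, 0.02] tcp [ 0.522 -0.324  0.269] g [ 0.514 -0.176  0.21 ]
[0.05, -0.21, -0.77, -0.11, 0.17, 0.01] tcp [ 0.526 -0.324  0.266] g [ 0.519 -0.178  0.203]
[0.06, -0.21, -0.78, -0.12, 0.16, 0.02] tcp [ 0.531 -0.324  0.264] g [ 0.523 -0.18   0.197]
[0.09, -0.2, -0.79, -0.14, 0.15, 0.0] tcp [ 0.535 -0.325  0.262] g [ 0.528 -0.183  0.19 ]
[0.11, -0.2, -0.79, -0.14, 0.13, 0.01] tcp [ 0.54  -0.325  0.261] g [ 0.532 -0.186  0.184]
[0.13, -0.17, -0.79, -0.17, 0.12, 0.0] tcp [ 0.545 -0.326  0.259] g [ 0.537 -0.189  0.178]
[0.15, -0.17, -0.8, -0.17, 0.11, -0.0] tcp [ 0.549 -0.327  0.257] g [ 0.542 -0.192  0.172]
[0.17, -0.15, -0.81, -0.19, 0.09, -0.01] tcp [ 0.554 -0.328  0.256] g [ 0.547 -0.196  0.167]
[0.18, -0.13, -0.8, -0.19, 0.08, -0.01] tcp [ 0.559 -0.328  0.255] g [ 0.552 -0.199  0.161]
[0.19, -0.11, -0.82, -0.21, 0.06, -0.01] tcp [ 0.565 -0.329  0.253] g [ 0.557 -0.203  0.156]
[0.2, -0.1, -0.82, -0.21, 0.04,
[... 812 characters left out ...]
0.1, -0.85, -0.2, -0.15, -0.05] tcp [ 0.622 -0.34   0.253] g [ 0.621 -0.249  0.122]
[0.18, 0.12, -0.87, -0.18, -0.19, -0.07] tcp [ 0.629 -0.341  0.254] g [ 0.629 -0.254  0.121]
[0.17, 0.14, -0.86, -0.17, -0.2, -0.06] tcp [ 0.635 -0.342  0.255] g [ 0.636 -0.259  0.119]
[0.16, 0.15, -0.87, -0.15, -0.22, -0.07] tcp [ 0.642 -0.343  0.257] g [ 0.645 -0.264  0.119]
[0.14, 0.16, -0.88, -0.13, -0.25, -0.07] tcp [ 0.649 -0.344  0.259] g [ 0.653 -0.269  0.118]
[0.13, 0.18, -0.87, -0.11, -0.26, -0.08] tcp [ 0.656 -0.344  0.261] g [ 0.662 -0.273  0.118]
[0.1, 0.19, -0.89, -0.08, -0.27, -0.08] tcp [ 0.663 -0.345  0.263] g [ 0.67  -0.278  0.119]
max [0.22 0.22 0.89 0.23 0.27 0.08] rotmag 7.324261054877823
```

Call:
{"api": "carry_out", "payload": {
  "targets": [
    [[0,0,0,0.846,0.152,-0.484,0.4],[0,0,0,0.846,0.152,-0.484,0.4],[0,0,0,0.846,0.152,-0.484,0.4],[0,0,0,0.846,0.152,-0.484,0.4],[0,0,0,0.846,0.152,-0.484,0.4],[0.02,-0.22,-0.77,-0.09,0.17,0.02,1],[0.05,-0.21,-0.77,-0.11,0.17,0.01,1],[0.06,-0.21,-0.78,-0.12,0.16,0.02,1],[0.09,-0.2,-0.79,-0.14,0.15,0,1],[0.11,-0.2,-0.79,-0.14,0.13,0.01,1],[0.13,-0.17,-0.79,-0.17,0.12,0,1],[0.15,-0.17,-0.8,-0.17,0.11,0,1],[0.17,-0.15,-0.81,-0.19,0.09,-0.01,1],[0.18,-0.13,-0.8,-0.19,0.08,-0.01,1],[0.19,-0.11,-0.82,-0.21,0.06,-0.01,1],[0.2,-0.1,-0.82,-0.21,0.04,-0.02,1],[0.21,-0.07,-0.82,-0.22,0.02,-0.02,1],[0.22,-0.05,-0.83,-0.22,0,-0.03,1]]
  ]
}}

```text
t: 17.32
eef_pos: [0.5814, -0.3318, 0.254]
ee_rot: [2.326, -0.085, 3.115]
force: [1.3, -1.1, 0.7]
width: 0.0875
```

Call:
{"api": "carry_out", "payload": {
  "targets": [
    [[0.22,-0.03,-0.83,-0.22,-0.02,-0.03,1],[0.22,0,-0.84,-0.23,-0.05,-0.04,1],[0.22,0.02,-0.84,-0.22,-0.06,-0.04,1],[0.22,0.03,-0.84,-0.22,-0.09,-0.04,1],[0.21,0.06,-0.85,-0.22,-0.11,-0.05,1],[0.21,0.08,-0.86,-0.21,-0.14,-0.05,1],[0.19,0.1,-0.85,-0.2,-0.15,-0.05,1],[0.18,0.12,-0.87,-0.18,-0.19,-0.07,1],[0.17,0.14,-0.86,-0.17,-0.2,-0.06,1],[0.16,0.15,-0.87,-0.15,-0.22,-0.07,1],[0.14,0.16,-0.88,-0.13,-0.25,-0.07,1],[0.13,0.18,-0.87,-0.11,-0.26,-0.08,1],[0.1,0.19,-0.89,-0.08,-0.27,-0.08,1],[0,0,0,0,0,0,1]]
  ]
}}

```text
t: 19.08
eef_pos: [0.6638, -0.3438, 0.2658]
ee_rot: [-3.139, 0.435, -1.677]
force: [-1.1, 0.6, 0.1]
width: 0.0879
```

Run:
```python
from a import *
plan(RA,gA-(G+.1)*aA)
im,d=arm.grab_frame('scene'); save('sc4',im[90:310,170:470],2.5)
```

```text
t 19.07 q [-0.35  0.63  0.28 -0.43 -1.35  0.37] F [-1.1  0.6  0.1] w 0.0879
turn deg [-0.1  -0.08  0.12] units8: [-0.012 -0.01   0.015]
shift in present axes units: [0.089 0.026 0.081]  in final axes: [0.089 0.026 0.081]
```

View pics/sc4.png

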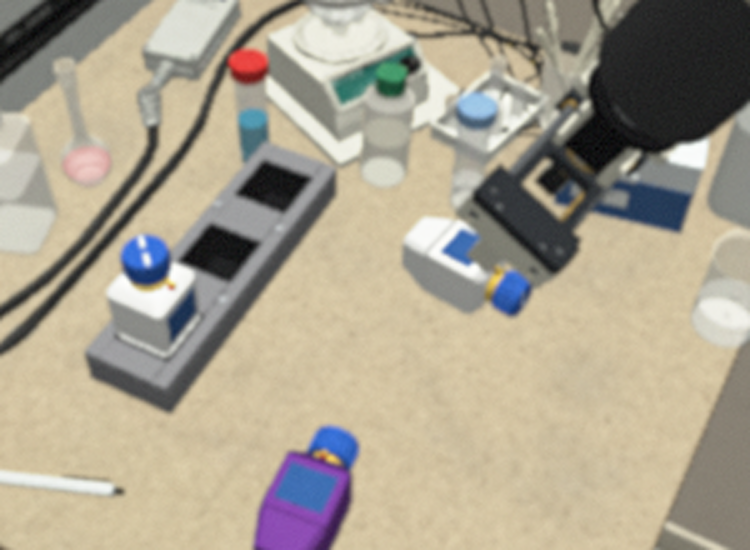

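Run:
```python
from a import *
for n,f in (('top','top0'),('scene','scene0')):
    Pc=cloud(n,np.load(f+'.npy'))
    m=(Pc[...,0]>.70)&(Pc[...,0]<.9)&(Pc[...,1]<-.15)&(Pc[...,1]>-.36)
    for z0,z1 in ((.03,.06),(.06,.09),(.09,.12),(.12,.2)):
        q=Pc[m&(Pc[...,2]>z0)&(Pc[...,2]<z1)]
        for ya,yb in ((-.36,-.30),(-.30,-.25),(-.25,-.21),(-.21,-.15)):
            w=q[(q[:,1]>ya)&(q[:,1]<yb)]
            if len(w)>3: print(n,(z0,z1),(ya,yb),len(w),'xmin',np.percentile(w[:,0],2).round(3),'y',w[:,1].min().round(3),w[:,1].max().round(3))
```

```text
top (0.03, 0.06) (-0.36, -0.3) 84 xmin 0.818 y -0.36 -0.301
top (0.03, 0.06) (-0.3, -0.25) 97 xmin 0.811 y -0.3 -0.25
top (0.03, 0.06) (-0.25, -0.21) 80 xmin 0.701 y -0.25 -0.211
top (0.03, 0.06) (-0.21, -0.15) 119 xmin 0.701 y -0.209 -0.165
top (0.06, 0.09) (-0.36, -0.3) 881 xmin 0.822 y -0.36 -0.3
top (0.06, 0.09) (-0.3, -0.25) 757 xmin 0.813 y -0.3 -0.25
top (0.06, 0.09) (-0.25, -0.21) 89 xmin 0.85 y -0.25 -0.21
top (0.06, 0.09) (-0.21, -0.15) 52 xmin 0.754 y -0.21 -0.173
top (0.09, 0.12) (-0.21, -0.15) 231 xmin 0.752 y -0.204 -0.17
top (0.12, 0.2) (-0.21, -0.15) 9 xmin 0.754 y -0.199 -0.179
scene (0.03, 0.06) (-0.36, -0.3) 287 xmin 0.819 y -0.36 -0.3
scene (0.03, 0.06) (-0.3, -0.25) 186 xmin 0.811 y -0.3 -0.26
scene (0.03, 0.06) (-0.25, -0.21) 73 xmin 0.701 y -0.234 -0.211
scene (0.03, 0.06) (-0.21, -0.15) 212 xmin 0.754 y -0.209 -0.172
scene (0.06, 0.09) (-0.36, -0.3) 830 xmin 0.821 y -0.36 -0.3
scene (0.06, 0.09) (-0.3, -0.25) 639 xmin 0.813 y -0.3 -0.25
scene (0.06, 0.09) (-0.25, -0.21) 61 xmin 0.871 y -0.25 -0.21
scene (0.06, 0.09) (-0.21, -0.15) 139 xmin 0.755 y -0.209 -0.176
scene (0.09, 0.12) (-0.21, -0.15) 307 xmin 0.753 y -0.207 -0.174
```

Call:
{"api": "carry_out", "payload": {
  "targets": [
    [[0,0,0,0.089,0.026,0.9,1],[0,0,0,0,0,0.9,1],[0,0,0,0,0,0.9,1],[0,0,0,0,0,0.7,1],[0,0,0,0,0,0.68,1],[0,0,0,0,0,0,1],[0,0,0,0,0,0,-1],[0,0,0,0,0,0,-1],[0,0,0,0,0,0,-1],[0,0,0,0,0,0,-1],[0,0,0,0,0,0,-1],[0,0,0,0,0,0,-1]]
  ],
  "squeeze": 40
}}

```text
t: 20.62
eef_pos: [0.667, -0.3038, 0.17]
ee_rot: [-3.141, 0.435, -1.677]
force: [-0.7, -0.3, 2.2]
width: 0.0496
```

Run:
```python
from a import *
plan(RA,gA-G*aA)
R,p,s=cur(); print('up .15:',R.T@Z*6)
```

```text
t 20.62 q [-0.31  0.7   0.17 -0.46 -1.18  0.41] F [-0.7 -0.3  2.2] w 0.0496
turn deg [ 0.02 -0.07  0.09] units8: [ 0.003 -0.009  0.011]
shift in present axes units: [-0.076 -0.019 -0.07 ]  in final axes: [-0.076 -0.019 -0.07 ]
up .15: [-2.52891337e+00 -2.02864500e-03 -5.44101029e+00]
```

Call:
{"api": "carry_out", "payload": {
  "targets": [
    [[0,0,0,-0.158,0,-0.34,-1],[0,0,0,-0.316,0,-0.68,-1],[0,0,0,-0.316,0,-0.68,-1],[0,0,0,-0.316,0,-0.68,-1],[0,0,0,-0.316,0,-0.68,-1],[0,0,0,-0.316,0,-0.68,-1],[0,0,0,-0.316,0,-0.68,-1],[0,0,0,-0.316,0,-0.68,-1],[0,0,0,-0.158,0,-0.34,-1],[0,0,0,0,0,0,-1]]
  ]
}}

```text
t: 21.88
eef_pos: [0.6671, -0.3038, 0.3205]
ee_rot: [-3.14, 0.435, -1.677]
force: [-0.3, 0.0, -3.2]
width: 0.0499
```

```bash
cat >> a.py <<'E'
und=np.array([0.6752,-0.233,0.025])+.055*fA   # underside when lying
# underside & cap axis in tool frame (tool at grasp, measured)
Rg=Ro.from_euler('xyz',[-3.141,.435,-1.677]).as_matrix(); pg=np.array([.667,-.3038,.170])
u_t=Rg.T@(und-pg); c_t=Rg.T@(-fA)
# final: cap axis up, tool approach ~ +v
al=np.arcsin(-c_t[2]); 
def final(pkt,dz):
    a=np.cos(th)*v-np.sin(th)*Z
    Rf=pose(a,-np.cross(Z,v))
    # exact correction so that cap axis is vertical
    rc=Ro.align_vectors([Z],[Rf@c_t])[0].as_matrix(); Rf=rc@Rf
    return Rf,pkt+dz*Z-Rf@u_t
pmid=np.array([.575,-.0526,.017])
E
python3 - <<'E'
from a import *
P=fit(False);R,p,s=cur();q0=s['q'];print(np.round(q0,2),s['width'],u_t,c_t)
Rf,pf=final(pmid,.065);print(pf, pf+G*Rf[:,2])
q1,e=ik(P,Rf,pf,[-.43,.8,.14,-1,-1.7,-2.34]);print(np.round(q1,2),e)
jpath(P,q0,q1,26)
E
```

```text
[-0.3   0.56  0.28 -0.43 -1.4   0.3 ] 0.049855868631496714 [-0.05340617 -0.00064961  0.18470816] [ 0.90686822  0.00175699 -0.42141067]
[ 0.5825103  -0.19740625  0.20827148] [ 0.57557123 -0.05310862  0.14114076]
[-0.41  0.68  0.14 -0.96 -1.7  -2.45] 5.551115123125783e-16
[-0.1, -0.17, 0.84, -0.0, 0.17, 0.31] tcp [ 0.663 -0.3    0.314] g [ 0.669 -0.23   0.171]
[-0.11, -0.16, 0.84, 0.02, 0.17, 0.3] tcp [ 0.659 -0.296  0.307] g [ 0.664 -0.222  0.166]
[-0.13, -0.15, 0.84, 0.03, 0.15, 0.3] tcp [ 0.656 -0.292  0.3  ] g [ 0.659 -0.215  0.161]
[-0.14, -0.13, 0.83, 0.06, 0.15, 0.29] tcp [ 0.652 -0.289  0.294] g [ 0.653 -0.207  0.157]
[-0.16, -0.12, 0.84, 0.07, 0.14, 0.29] tcp [ 0.648 -0.285  0.288] g [ 0.648 -0.2    0.153]
[-0.17, -0.11, 0.83, 0.09, 0.12, 0.28] tcp [ 0.644 -0.281  0.282] g [ 0.643 -0.192  0.15 ]
[-0.17, -0.09, 0.84, 0.09, 0.12, 0.28] tcp [ 0.64  -0.276  0.277] g [ 0.639 -0.184  0.147]
[-0.19, -0.07, 0.83, 0.11, 0.09, 0.28] tcp [ 0.637 -0.272  0.271] g [ 0.634 -0.177  0.144]
[-0.19, -0.05, 0.84, 0.12, 0.08, 0.26] tcp [ 0.633 -0.268  0.266] g [ 0.629 -0.169  0.141]
[-0.19, -0.03
[... 888 characters left out ...]
32]
[-0.14, 0.14, 0.82, 0.08, -0.07, 0.21] tcp [ 0.598 -0.222  0.222] g [ 0.589 -0.09   0.132]
[-0.12, 0.15, 0.81, 0.06, -0.07, 0.2] tcp [ 0.595 -0.218  0.22 ] g [ 0.586 -0.084  0.133]
[-0.11, 0.17, 0.82, 0.06, -0.08, 0.21] tcp [ 0.592 -0.213  0.217] g [ 0.584 -0.077  0.134]
[-0.09, 0.18, 0.82, 0.04, -0.08, 0.19] tcp [ 0.59  -0.209  0.214] g [ 0.582 -0.071  0.136]
[-0.08, 0.18, 0.81, 0.04, -0.09, 0.19] tcp [ 0.587 -0.205  0.212] g [ 0.579 -0.065  0.137]
[-0.05, 0.19, 0.81, 0.02, -0.08, 0.18] tcp [ 0.585 -0.201  0.21 ] g [ 0.577 -0.059  0.139]
[-0.04, 0.19, 0.82, 0.01, -0.08, 0.18] tcp [ 0.583 -0.198  0.208] g [ 0.576 -0.053  0.141]
max [0.2  0.19 0.84 0.13 0.17 0.31] rotmag 6.907850606375328
```

Call:
{"api": "carry_out", "payload": {
  "targets": [
    [[-0.1,-0.17,0.84,0,0.17,0.31,-1],[-0.11,-0.16,0.84,0.02,0.17,0.3,-1],[-0.13,-0.15,0.84,0.03,0.15,0.3,-1],[-0.14,-0.13,0.83,0.06,0.15,0.29,-1],[-0.16,-0.12,0.84,0.07,0.14,0.29,-1],[-0.17,-0.11,0.83,0.09,0.12,0.28,-1],[-0.17,-0.09,0.84,0.09,0.12,0.28,-1],[-0.19,-0.07,0.83,0.11,0.09,0.28,-1],[-0.19,-0.05,0.84,0.12,0.08,0.26,-1],[-0.19,-0.03,0.83,0.12,0.06,0.27,-1],[-0.2,-0.02,0.83,0.12,0.05,0.26,-1],[-0.19,0.01,0.83,0.13,0.03,0.25,-1],[-0.2,0.02,0.83,0.12,0.02,0.25,-1]]
  ]
}}

```text
t: 23.5
eef_pos: [0.6188, -0.2509, 0.2452]
ee_rot: [2.363, -0.066, 3.139]
force: [-0.0, -0.2, -2.0]
width: 0.0499
```

Call:
{"api": "carry_out", "payload": {
  "targets": [
    [[-0.19,0.04,0.83,0.12,-0.01,0.24,-1],[-0.19,0.06,0.82,0.12,-0.01,0.24,-1],[-0.18,0.08,0.83,0.11,-0.03,0.23,-1],[-0.17,0.1,0.82,0.11,-0.04,0.23,-1],[-0.16,0.11,0.82,0.09,-0.05,0.22,-1],[-0.15,0.13,0.83,0.09,-0.06,0.22,-1],[-0.14,0.14,0.82,0.08,-0.07,0.21,-1],[-0.12,0.15,0.81,0.06,-0.07,0.2,-1],[-0.11,0.17,0.82,0.06,-0.08,0.21,-1],[-0.09,0.18,0.82,0.04,-0.08,0.19,-1],[-0.08,0.18,0.81,0.04,-0.09,0.19,-1],[-0.05,0.19,0.81,0.02,-0.08,0.18,-1],[-0.04,0.19,0.82,0.01,-0.08,0.18,-1],[0,0,0,0,0,0,-1],[0,0,0,0,0,0,-1]]
  ]
}}

```text
t: 25.38
eef_pos: [0.5824, -0.1976, 0.2071]
ee_rot: [3.138, -1.135, 1.624]
force: [0.2, 0.5, -2.3]
width: 0.0495
```

Run:
```python
from a import *
Rf,pf=final(pmid,.065)
plan(Rf,pf)
for n in ('scene','top'):
    im,d=arm.grab_frame(n); print(n,'A',capfind(n,im,d,pmid,.04,zmin=.15));
    try: print('B',capfind(n,im,d,[.485,-.057],.03,zmax=.14))
    except Exception as e: print(e)
    save(n+'5',im[90:310,170:470],2.5)
R,p,s=cur(); print('down 1u',R.T@-Z,'v',R.T@v,'u',R.T@u)
```

```text
t 25.38 q [-0.41  0.68  0.13 -0.96 -1.7  -2.45] F [ 0.2  0.5 -2.3] w 0.0495
turn deg [-0.03  0.06  0.01] units8: [-0.004  0.007  0.002]
shift in present axes units: [ 0.045  0.004 -0.013]  in final axes: [ 0.045  0.004 -0.013]
scene A ((0.577101469039917, -0.054108548909425735), 0.01749807596206665, np.float64(0.19363852183654112), 121)
B ((0.4837247431278229, -0.057890649884939194), 0.016089724376797676, np.float64(0.12737890513302655), 139)
top A ((0.5748024582862854, -0.05244671553373337), 0.01633569970726967, np.float64(0.19353195572261633), 169)
B ((0.48555856943130493, -0.055666062980890274), 0.01599361002445221, np.float64(0.1273101325857574), 139)
down 1u [-0.9064824  -0.0015131   0.42224089] v [4.22240736e-01 4.35161879e-04 9.06483630e-01] u [-1.55534765e-03  9.99998761e-01  2.44427798e-04]
```

View pics/scene5.png

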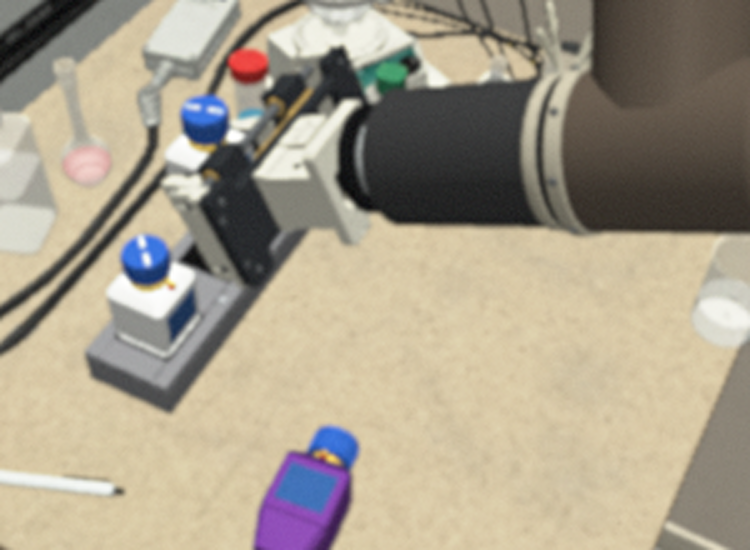

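View pics/top5.png

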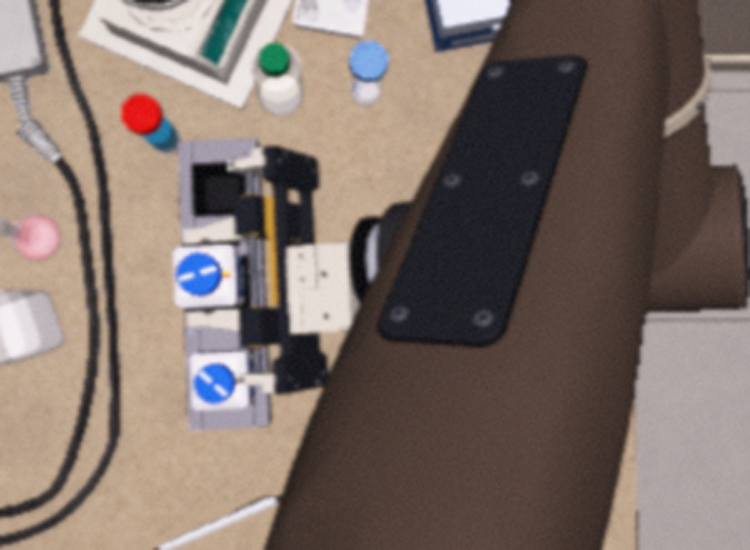

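Run:
```python
from a import *
im,d=arm.grab_frame('top'); Pc=cloud('top',d)
R,p,s=cur(); g=p+G*R[:,2]
for r in (242,243,244,154,155):
    for c in range(262,282,2):
        w=Pc[r,c]; print((r,c),np.round(w,3),'tool',np.round(R.T@(w-p),3))
```

```text
(242, 262) [ 0.487 -0.07   0.123] tool [-0.02  -0.089  0.155]
(242, 264) [ 0.486 -0.071  0.096] tool [-0.046 -0.091  0.166]
(242, 266) [ 0.492 -0.087  0.196] tool [ 0.038 -0.085  0.109]
(242, 268) [ 0.492 -0.091  0.198] tool [ 0.039 -0.085  0.104]
(242, 270) [ 0.492 -0.095  0.2  ] tool [ 0.039 -0.085  0.1  ]
(242, 272) [ 0.492 -0.099  0.204] tool [ 0.041 -0.085  0.094]
(242, 274) [ 0.492 -0.103  0.204] tool [ 0.038 -0.085  0.091]
(242, 276) [ 0.492 -0.107  0.207] tool [ 0.039 -0.085  0.086]
(242, 278) [ 0.493 -0.111  0.209] tool [ 0.04  -0.086  0.082]
(242, 280) [ 0.493 -0.115  0.212] tool [ 0.04  -0.086  0.077]
(243, 262) [ 0.485 -0.07   0.126] tool [-0.018 -0.091  0.154]
(243, 264) [ 0.484 -0.072  0.106] tool [-0.037 -0.092  0.161]
(243, 266) [ 0.49  -0.087  0.197] tool [ 0.039 -0.087  0.109]
(243, 268) [ 0.49  -0.091  0.198] tool [ 0.039 -0.087  0.105]
(243, 270) [ 0.49  -0.095  0.202] tool [ 0.04  -0.087  0.099]
(243, 272) [ 0.49  -0.099  0.203] tool [ 0.04  -0.087  0.095]
(243, 274) [ 0.49  -0.103  0.204] tool [ 0.039 -0.087  0.091]
(243, 276) [ 0.491 -0.107  0.207] tool [ 0.039
[... 1239 characters left out ...]
78) [ 0.662 -0.11   0.212] tool [0.039 0.083 0.074]
(154, 280) [ 0.662 -0.114  0.209] tool [0.035 0.084 0.072]
(155, 262) [ 0.663 -0.078  0.194] tool [0.036 0.086 0.111]
(155, 264) [ 0.662 -0.082  0.198] tool [0.039 0.085 0.105]
(155, 266) [ 0.661 -0.086  0.202] tool [0.04  0.084 0.099]
(155, 268) [ 0.661 -0.09   0.202] tool [0.038 0.084 0.096]
(155, 270) [ 0.661 -0.094  0.206] tool [0.04  0.083 0.091]
(155, 272) [ 0.661 -0.098  0.206] tool [0.039 0.083 0.087]
(155, 274) [ 0.66  -0.102  0.208] tool [0.039 0.082 0.082]
(155, 276) [ 0.66  -0.107  0.212] tool [0.04  0.082 0.077]
(155, 278) [ 0.66  -0.11   0.212] tool [0.039 0.081 0.074]
(155, 280) [ 0.66  -0.114  0.209] tool [0.035 0.082 0.071]
```

Call:
{"api": "carry_out", "payload": {
  "targets": [
    [[0,0,0,0.017,-0.028,0.036,-1],[0,0,0,-0.263,0,0.122,-1],[0,0,0,-0.263,0,0.122,-1],[0,0,0,-0.263,0,0.122,-1],[0,0,0,-0.263,0,0.122,-1],[0,0,0,-0.263,0,0.122,-1],[0,0,0,-0.263,0,0.122,-1],[0,0,0,-0.263,0,0.122,-1],[0,0,0,-0.263,0,0.122,-1],[0,0,0,0,0,0,-1]]
  ]
}}

```text
t: 26.78
eef_pos: [0.5814, -0.1964, 0.1487]
ee_rot: [-3.139, -1.136, 1.617]
force: [0.7, 0.6, -2.0]
width: 0.0498
```

Call:
{"api": "carry_out", "payload": {
  "targets": [
    [[0,0,0,-0.1,0,0.047,-1],[0,0,0,-0.08,0,0.037,-1],[0,0,0,0,0,0,-1]]
  ]
}}

```text
t: 27.15
eef_pos: [0.5816, -0.1965, 0.1445]
ee_rot: [-3.141, -1.136, 1.619]
force: [0.3, 0.0, -1.3]
width: 0.0495
```

Call:
{"api": "carry_out", "payload": {
  "targets": [
    [[0,0,0,-0.08,0,0.037,-1],[0,0,0,-0.08,0,0.037,-1],[0,0,0,0,0,0,-1]]
  ]
}}

```text
t: 27.52
eef_pos: [0.582, -0.1969, 0.141]
ee_rot: [3.137, -1.136, 1.623]
force: [2.6, -2.1, 4.6]
width: 0.0498
```

Now it is in contact and at the expected height. I release, back out and check.

Call:
{"api": "carry_out", "payload": {
  "targets": [
    [[0,0,0,-0.04,0,0.018,-1],[0,0,0,0,0,0,0.35],[0,0,0,0,0,0,0.35],[0,0,0,0,0,0,0.35],[0,0,0,0,0,0,0.35],[0,0,0,0,0,-0.4,0.35],[0,0,0,0,0,-0.8,0.35],[0,0,0,0,0,-1,0.35],[0,0,0,0,0,-1,0.35],[0,0,0,0,0,-1,0.35],[0,0,0,0,0,0,0.35]]
  ]
}}

```text
t: 28.9
eef_pos: [0.5861, -0.2948, 0.1847]
ee_rot: [3.137, -1.133, 1.621]
force: [-0.2, 0.4, -0.6]
width: 0.0592
```

Run:
```python
from a import *
R,p,s=cur();print(s['force'],p,s['width'],s['q'])
for n in ('scene','top'):
    im,d=arm.grab_frame(n); print(n,'A',capfind(n,im,d,pmid,.03),'B',capfind(n,im,d,[.485,-.057],.03))
    save(n+'6',im[120:250,200:330],5)
```

```text
[-0.19453255  0.42874501 -0.59530545] [ 0.58610441 -0.29479738  0.18466222] 0.0591663670290678 [-0.51803143  0.77678986  0.26394739 -0.90120032 -1.78613621 -2.42297038]
scene A ((0.573535680770874, -0.0532354861497879), 0.01664755493402481, np.float64(0.1274492980744045), 108) B ((0.48304975032806396, -0.05858681723475456), 0.01611695997416973, np.float64(0.12786961004327513), 141)
top A ((0.5750294923782349, -0.05141980201005936), 0.016146428883075714, np.float64(0.12743677261991548), 137) B ((0.48567697405815125, -0.0556783527135849), 0.015937557443976402, np.float64(0.12744382174354793), 136)
```

View pics/scene6.png

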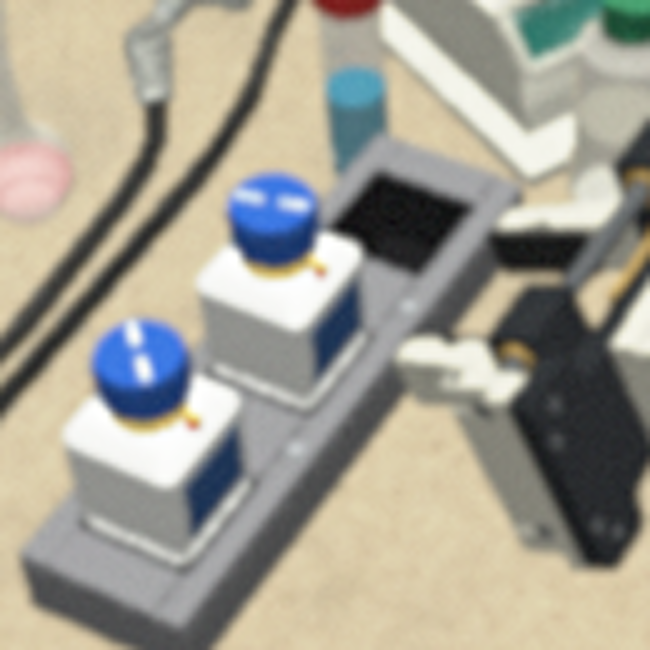

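View pics/top6.png

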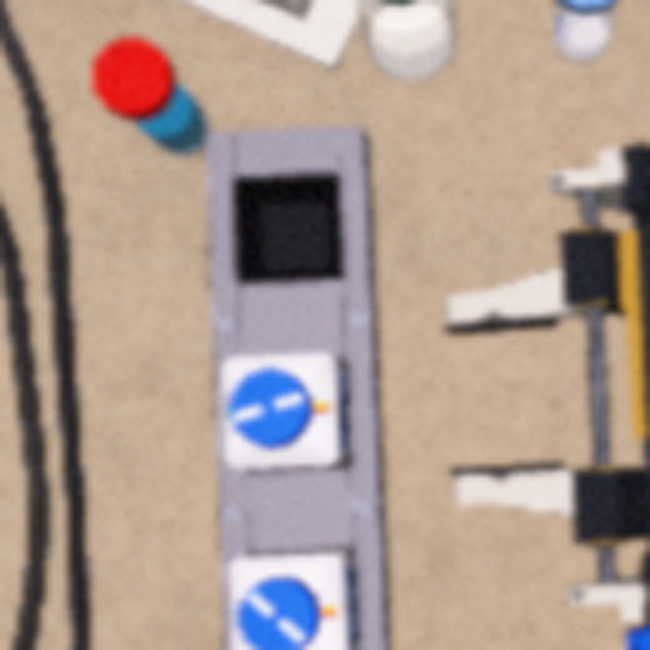

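```bash
cat > c.py <<'E'
from a import *
cA=np.array([.5743,-.0523,.127]); cB=np.array([.4846,-.0568,.127])
def down(yaw): return Ro.from_euler('xyz',[np.pi,0,yaw]).as_matrix()
def tcp(c,tipz): return np.array([c[0],c[1],tipz+.178])
E
python3 - <<'E'
from c import *
P=fit(False);R,p,s=cur();q0=s['q']
dp=np.array([0,-.02,.13]);q1,e=ik(P,R,p+dp,q0);print('raise',np.round(R.T@dp/.025,2),np.round(q1,2),e)
for c in (cA,cB):
    yaw=-.2-2.6-np.pi/2
    q2,e=ik(P,down(yaw),tcp(c,.107+.05),[-.2,.4,.1,0,-1.3,-2.6]);print(np.round(q2,2),e,yaw)
    if c is cA: qA=q2
jpath(P,q1,qA,14)
E
```

```text
raise [ 4.38 -0.04 -2.92] [-0.55  0.65  0.36 -0.94 -1.95 -2.6 ] 6.782002737182324e-10
[ 0.24  0.25 -0.3  -0.01 -1.02 -3.03] 0.008642156645296505 -4.370796326794897
[ 0.27  0.11 -0.47 -0.03 -0.98 -3.03] 0.025906948136407707 -4.370796326794897
[0.23, -0.56, 0.3, 0.29, 0.09, 1.0] tcp [ 0.587 -0.287  0.31 ] g [ 0.575 -0.148  0.231]
[0.21, -0.6, 0.24, 0.35, 0.04, 0.9] tcp [ 0.586 -0.263  0.306] g [ 0.57  -0.132  0.217]
[0.19, -0.61, 0.17, 0.41, 0.01, 0.79] tcp [ 0.585 -0.241  0.303] g [ 0.563 -0.118  0.204]
[0.16, -0.63, 0.12, 0.45, -0.02, 0.69] tcp [ 0.583 -0.22   0.301] g [ 0.557 -0.107  0.192]
[0.12, -0.64, 0.05, 0.49, -0.04, 0.58] tcp [ 0.58  -0.202  0.3  ] g [ 0.551 -0.099  0.182]
[0.08, -0.65, -0.01, 0.53, -0.05, 0.47] tcp [ 0.577 -0.184  0.3  ] g [ 0.546 -0.093  0.173]
[0.05, -0.65, -0.07, 0.55, -0.04, 0.36] tcp [ 0.575 -0.168  0.301] g [ 0.542 -0.089  0.167]
[0.0, -0.63, -0.13, 0.57, -0.02, 0.25] tcp [ 0.573 -0.152  0.303] g [ 0.54  -0.086  0.162]
[-0.04, -0.62, -0.19, 0.6, 0.0, 0.16] tcp [ 0.572 -0.137  0.306] g [ 0.541 -0.084  0.159]
[-0.09, -0.61, -0.23, 0.63, 0.04, 0.06] tcp [ 0.572 -0.122  0.31 ] g [ 0.543 -0.081  0.159]
[-0.14, -0.57, -0.29, 0.65, 0.08, -0.03] tcp [ 0.572 -0.106  0.315] g [ 0.549 -0.077  0.16 ]
[-0.18, -0.54, -0.33, 0.68, 0.14, -0.11] tcp [ 0.572 -0.09   0.321] g [ 0.556 -0.071  0.164]
[-0.22, -0.51, -0.38, 0.71, 0.19, -0.18] tcp [ 0.573 -0.072  0.328] g [ 0.564 -0.063  0.169]
[-0.27, -0.46, -0.41, 0.74, 0.25, -0.25] tcp [ 0.575 -0.053  0.335] g [ 0.574 -0.052  0.176]
max [0.27 0.65 0.41 0.74 0.25 1.  ] rotmag 5.435880793394939
```

Run:
```python
from c import *
P=fit(False);R,p,s=cur();q0=s['q']
dp=np.array([0,-.02,.13]);q1,e=ik(P,R,p+dp,q0)
yaw=.23-2.5-np.pi/2;print(yaw)
qs=[]
for c in (cA,cB):
    q2,e=ik(P,down(yaw),tcp(c,.107+.07),[.23,.3,-.2,0,-1.3,-2.5]);print(np.round(q2,2),e);qs.append(q2)
jpath(P,q1,qs[0],14)
```

```text
-3.8407963267948966
[ 0.25  0.24 -0.28 -0.   -1.05 -2.52] 1.6653345369377348e-15
[ 0.29  0.09 -0.46 -0.   -1.02 -2.56] 3.71274495863359e-12
[0.25, -0.56, 0.02, 0.35, 0.08, 0.97] tcp [ 0.587 -0.287  0.311] g [ 0.575 -0.149  0.233]
[0.26, -0.59, -0.03, 0.4, 0.06, 0.87] tcp [ 0.586 -0.263  0.309] g [ 0.569 -0.132  0.22 ]
[0.25, -0.59, -0.1, 0.46, 0.03, 0.75] tcp [ 0.585 -0.241  0.308] g [ 0.562 -0.119  0.209]
[0.25, -0.61, -0.16, 0.5, 0.04, 0.65] tcp [ 0.583 -0.221  0.308] g [ 0.556 -0.108  0.198]
[0.23, -0.61, -0.22, 0.54, 0.04, 0.54] tcp [ 0.58  -0.202  0.308] g [ 0.55 -0.1   0.19]
[0.22, -0.62, -0.28, 0.56, 0.06, 0.42] tcp [ 0.578 -0.184  0.31 ] g [ 0.545 -0.094  0.182]
[0.2, -0.62, -0.33, 0.58, 0.09, 0.32] tcp [ 0.575 -0.168  0.312] g [ 0.542 -0.09   0.177]
[0.18, -0.61, -0.39, 0.6, 0.13, 0.21] tcp [ 0.573 -0.152  0.315] g [ 0.54  -0.087  0.174]
[0.15, -0.61, -0.45, 0.6, 0.18, 0.1] tcp [ 0.572 -0.137  0.32 ] g [ 0.54  -0.084  0.173]
[0.13, -0.6, -0.49, 0.61, 0.25, 0.01] tcp [ 0.572 -0.121  0.325] g [ 0.543 -0.081  0.174]
[0.09, -0.59, -0.55, 0.59, 0.32, -0.08] tcp [ 0.572 -0.106  0.331] g [ 0.549 -0.077  0.176]
[0.07, -0.58, -0.59, 0.58, 0.39, -0.16] tcp [ 0.573 -0.089  0.338] g [ 0.556 -0.072  0.181]
[0.02, -0.56, -0.63, 0.57, 0.48, -0.24] tcp [ 0.573 -0.071  0.346] g [ 0.564 -0.063  0.188]
[-0.01, -0.54, -0.66, 0.54, 0.56, -0.31] tcp [ 0.574 -0.052  0.355] g [ 0.574 -0.052  0.196]
max [0.26 0.62 0.66 0.61 0.56 0.97] rotmag 6.822550842610116
```

Call:
{"api": "carry_out", "payload": {
  "targets": [
    [[0,0,0,0.876,-0.008,-0.584,0.35],[0,0,0,0.876,-0.008,-0.584,0.35],[0,0,0,0.876,-0.008,-0.584,0.35],[0,0,0,0.876,-0.008,-0.584,0.35],[0,0,0,0.876,-0.008,-0.584,0.35],[0.25,-0.56,0.02,0.35,0.08,0.97,0.35],[0.26,-0.59,-0.03,0.4,0.06,0.87,0.35],[0.25,-0.59,-0.1,0.46,0.03,0.75,0.35],[0.25,-0.61,-0.16,0.5,0.04,0.65,0.35],[0.23,-0.61,-0.22,0.54,0.04,0.54,0.35],[0.22,-0.62,-0.28,0.56,0.06,0.42,0.35],[0.2,-0.62,-0.33,0.58,0.09,0.32,0.35],[0.18,-0.61,-0.39,0.6,0.13,0.21,0.35],[0.15,-0.61,-0.45,0.6,0.18,0.1,0.35],[0.13,-0.6,-0.49,0.61,0.25,0.01,0.35],[0.09,-0.59,-0.55,0.59,0.32,-0.08,0.35],[0.07,-0.58,-0.59,0.58,0.39,-0.16,0.35],[0.02,-0.56,-0.63,0.57,0.48,-0.24,0.35],[-0.01,-0.54,-0.66,0.54,0.56,-0.31,0.35],[0,0,0,0,0,0,0.35]]
  ]
}}

```text
t: 31.5
eef_pos: [0.5738, -0.0503, 0.3567]
ee_rot: [3.14, 0.0, 2.445]
force: [-0.9, -0.3, -0.1]
width: 0.0592
```

Run:
```python
from c import *
plan(down(-3.8408),tcp(cA,.107))
im,d=arm.grab_frame('scene'); save('sc7',im[90:290,180:380],3)
```

```text
t 31.5 q [ 0.25  0.23 -0.28 -0.   -1.06 -2.52] F [-0.9 -0.3 -0.1] w 0.0592
turn deg [0.1  0.03 0.14] units8: [0.012 0.003 0.017]
shift in present axes units: [-0.064 -0.053  2.866]  in final axes: [-0.066 -0.048  2.867]
```

View pics/sc7.png

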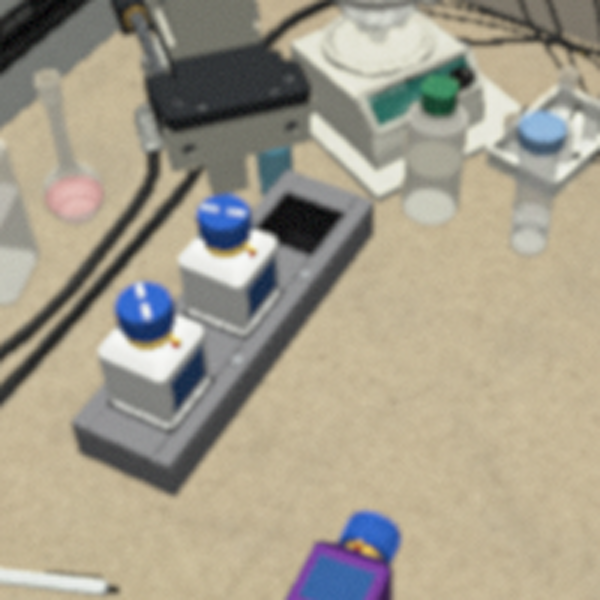

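Call:
{"api": "carry_out", "payload": {
  "targets": [
    [[0,0,0,-0.064,-0.053,0.5,0.35],[0,0,0,0,0,0.7,0.35],[0,0,0,0,0,0.7,0.35],[0,0,0,0,0,0.5,0.35],[0,0,0,0,0,0.46,0.35],[0,0,0,0,0,0,0.35],[0,0,0,0,0,0,-1],[0,0,0,0,0,0,-1],[0,0,0,0,0,0,-1],[0,0,0,0,0,0,-1],[0,0,0,0,0,0,-1]]
  ],
  "squeeze": 40
}}

```text
t: 32.92
eef_pos: [0.575, -0.0532, 0.284]
ee_rot: [3.141, 0.0, 2.444]
force: [1.2, 2.4, 2.5]
width: 0.0331
```

Run:
```python
from c import *
plan(down(-3.8408),tcp(cA,.107))
print(cur()[2]['moment'])
```

```text
t 32.92 q [ 0.25  0.31 -0.36 -0.   -0.9  -2.51] F [1.2 2.4 2.5] w 0.0331
turn deg [0.06 0.   0.08] units8: [0.008 0.    0.011]
shift in present axes units: [ 0.044  0.009 -0.038]  in final axes: [ 0.044  0.009 -0.038]
[ 0.91894245 -0.3815502   0.01108137]
```

Call:
{"api": "carry_out", "payload": {
  "targets": [
    [[0,0,0,0,0,0.08,-1],[0,0,0,0,0,0.08,-1],[0,0,0,0,0,0,-1]]
  ]
}}

```text
t: 33.3
eef_pos: [0.5752, -0.0533, 0.2804]
ee_rot: [3.14, 0.0, 2.444]
force: [-0.4, 3.4, 7.6]
width: 0.0332
```

Call:
{"api": "carry_out", "payload": {
  "targets": [
    [[0,0,0,0,0,0.035,-1],[0,0,0,0,0,0,-1],[0,0,-1,0,0,0,-1],[0,0,-1,0,0,0,-1],[0,0,-1,0,0,0,-1],[0,0,-1,0,0,0,-1],[0,0,-1,0,0,0,-1],[0,0,-1,0,0,0,-1],[0,0,-1,0,0,0,-1],[0,0,-1,0,0,0,-1],[0,0,-1,0,0,0,-1],[0,0,-1,0,0,0,-1],[0,0,-1,0,0,0,-1],[0,0,-1,0,0,0,-1],[0,0,-1,0,0,0,-1]]
  ]
}}

```text
t: 35.17
eef_pos: [0.5751, -0.0528, 0.28]
ee_rot: [-3.141, 0.002, -2.019]
force: [-1.9, 7.6, 11.9]
width: 0.0332
```

Run:
```python
from c import *
R,p,s=cur();print(p,s['force'],s['moment'],s['q'],s['width'])
im,d=arm.grab_frame('scene'); save('sc8',im[130:230,220:320],6)
```

```text
[ 0.575117   -0.05276946  0.27999719] [-1.89880151  7.62838419 11.86171269] [ 2.7718349   0.87730648 -0.07559015] [ 0.24666776  0.31089782 -0.36888437 -0.00128212 -0.88903936 -0.69452036] 0.033183287454287176
```

View pics/sc8.png

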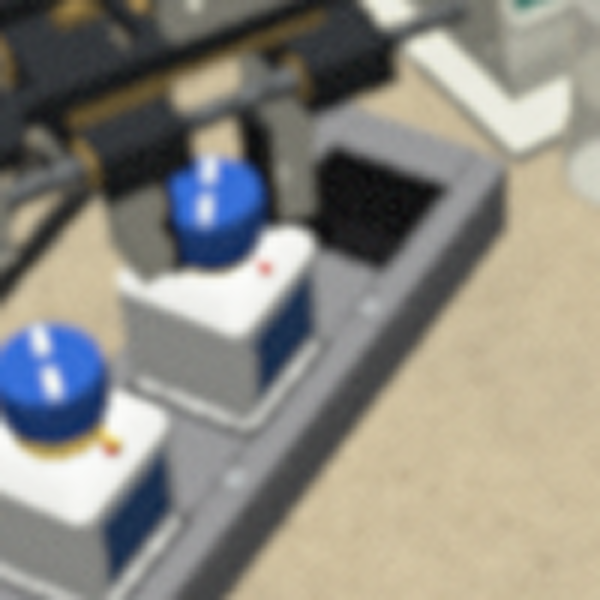

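Call:
{"api": "carry_out", "payload": {
  "targets": [
    [[0,0,-1,0,0,0,-1],[0,0,-1,0,0,0,-1],[0,0,-1,0,0,0,-1],[0,0,-1,0,0,0,-1],[0,0,-1,0,0,0,-1],[0,0,-1,0,0,0,-1],[0,0,-1,0,0,0,-1],[0,0,-1,0,0,0,-1],[0,0,-1,0,0,0,-1],[0,0,-1,0,0,0,-1],[0,0,-1,0,0,0,-1]]
  ]
}}

```text
t: 36.6
eef_pos: [0.5748, -0.0528, 0.28]
ee_rot: [-3.14, -0.0, -0.484]
force: [-3.2, 7.0, 13.3]
width: 0.0331
```

Run:
```python
from c import *
R,p,s=cur();print(p,s['force'],s['moment'],s['q'],s['width'])
```

```text
[ 0.57480923 -0.05280712  0.27998924] [-3.15660676  6.9856061  13.29666388] [ 2.93228177  1.43811446 -0.09800682] [ 0.24665297  0.31063198 -0.36918361 -0.00158169 -0.88953976  0.84137439] 0.03310139663389985
```

Call:
{"api": "carry_out", "payload": {
  "targets": [
    [[0,0,-1,0,0,0,-1],[0,0,-1,0,0,0,-1],[0,0,-1,0,0,0,-1],[0,0,0,0,0,0,-1]]
  ]
}}

```text
t: 37.1
eef_pos: [0.5754, -0.053, 0.2801]
ee_rot: [-3.14, -0.002, -0.069]
force: [-0.1, 4.9, 12.2]
width: 0.033
```

Run:
```python
from c import *
R,p,s=cur();print(p,s['force'],s['moment'],s['q'],s['width'])
im,d=arm.grab_frame('scene'); a=im[130:230,220:320].copy()
im,d=arm.grab_frame('top'); b=im[150:250,210:310].copy()
save('c9',np.hstack([a,b]),4)
```

```text
[ 0.5753657  -0.05296763  0.28005399] [-0.10536195  4.92382282 12.21035188] [ 2.22858543  0.31801614 -0.6235644 ] [ 2.46225768e-01  3.10986081e-01 -3.68626150e-01 -1.20571612e-03
 -8.88367997e-01  1.25680310e+00] 0.03301418698453072
```

View pics/c9.png

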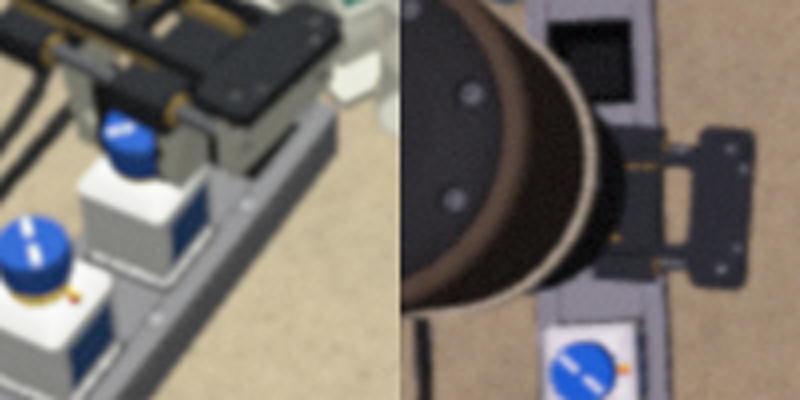

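Call:
{"api": "carry_out", "payload": {
  "targets": [
    [[0,0,-0.4,0,0,0,-1],[0,0,0,0,0,0,-1]]
  ]
}}

```text
t: 37.45
eef_pos: [0.5757, -0.0529, 0.2801]
ee_rot: [-3.14, -0.003, -0.014]
force: [-0.1, 4.7, 9.6]
width: 0.0333
```

Run:
```python
from c import *
R,p,s=cur();print(p,s['force'],s['moment'],s['ee_rot'],s['width'])
```

```text
[ 0.57567203 -0.05294594  0.28011539] [-0.14374899  4.65787763  9.63036496] [ 2.05914027 -0.29340465 -0.70883159] [-3.13986761 -0.00332254 -0.01387811] 0.033267049582307515
```

Call:
{"api": "carry_out", "payload": {
  "targets": [
    [[0,0,0,0,0,0,0.35],[0,0,0,0,0,0,0.35],[0,0,0,0,0,0,0.35],[0,0,0,0,0,-0.4,0.35],[0,0,0,0,0,-0.8,0.35],[0,0,0,0,0,-1,0.35],[0,0,1,0,0,-0.8,0.35],[0,0,1,0,0,0,0.35],[0,0,1,0,0,0,0.35],[0,0,1,0,0,0,0.35],[0,0,1,0,0,0,0.35],[0,0,1,0,0,0,0.35],[0,0,1,0,0,0,0.35],[0,0,1,0,0,0,0.35],[0,0,1,0,0,0,0.35],[0,0,1,0,0,0,0.35],[0,0,1,0,0,0,0.35]]
  ]
}}

```text
t: 39.58
eef_pos: [0.5746, -0.0536, 0.3542]
ee_rot: [3.141, 0.0, -1.554]
force: [1.3, 0.1, -0.1]
width: 0.0595
```

Call:
{"api": "carry_out", "payload": {
  "targets": [
    [[0,0,1,0,0,0,0.35],[0,0,1,0,0,0,0.35],[0,0,1,0,0,0,0.35],[0,0,1,0,0,0,0.35],[0,0,1,0,0,0,0.35],[0,0,1,0,0,0,0.35],[0,0,1,0,0,0,0.35],[0,0,1,0,0,0,0.35],[0,0,0,0,0,0,0.35]]
  ]
}}

```text
t: 40.7
eef_pos: [0.5746, -0.0536, 0.3541]
ee_rot: [3.141, -0.0, -2.666]
force: [-0.1, -0.1, -0.8]
width: 0.0589
```

Run:
```python
from c import *
R,p,s=cur()
yaw=s['ee_rot'][2]
plan(down(yaw),tcp(cB,.107+.07))
im,d=arm.grab_frame('scene'); save('sc10',im[130:230,220:320],6)
print(capfind('scene',im,d,cA,.03),capfind('scene',im,d,cB,.03))
```

```text
t 40.7 q [ 0.25  0.24 -0.28 -0.   -1.05 -1.34] F [-0.1 -0.1 -0.8] w 0.0589
turn deg [ 0.04 -0.02 -0.  ] units8: [ 0.005 -0.002 -0.   ]
shift in present axes units: [ 3.258  1.534 -0.034]  in final axes: [ 3.258  1.534 -0.036]
((0.57341468334198, -0.05387714505195618), 0.01566523313522339, np.float64(0.12779178933215377), 104) ((0.48459041118621826, -0.05849497765302658), 0.01663791388273239, np.float64(0.12765820732723515), 141)
```

View pics/sc10.png

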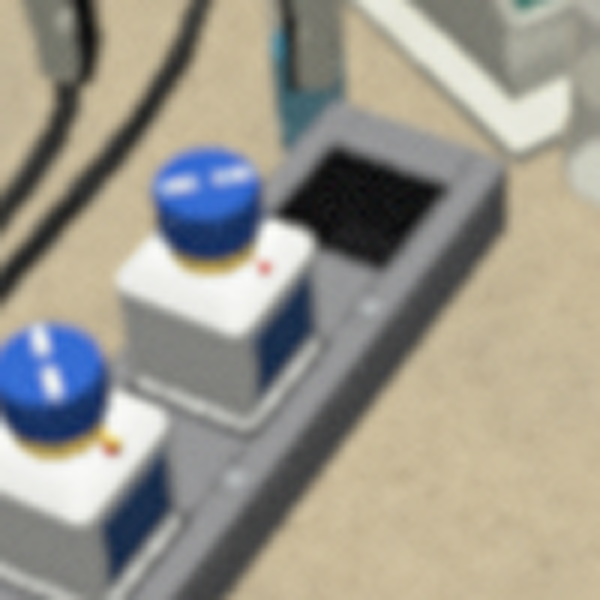

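Call:
{"api": "carry_out", "payload": {
  "targets": [
    [[0,0,0,0.815,0.384,0,0.35],[0,0,0,0.815,0.384,0,0.35],[0,0,0,0.815,0.383,0,0.35],[0,0,0,0.813,0.383,-0.03,0.35],[0,0,0,0,0,0,0.35]]
  ]
}}

```text
t: 41.38
eef_pos: [0.4835, -0.0568, 0.355]
ee_rot: [3.141, 0.0, -2.664]
force: [0.7, 0.3, -0.4]
width: 0.0593
```

Run:
```python
from c import *
R,p,s=cur()
plan(down(s['ee_rot'][2]),tcp(cB,.107))
im,d=arm.grab_frame('top'); save('t11',im[140:260,210:330],5)
```

```text
t 41.38 q [ 0.29  0.09 -0.46 -0.   -1.02 -1.38] F [ 0.7  0.3 -0.4] w 0.0593
turn deg [0.05 0.01 0.  ] units8: [0.006 0.001 0.   ]
shift in present axes units: [-0.04  -0.022  2.802]  in final axes: [-0.041 -0.019  2.802]
```

View pics/t11.png

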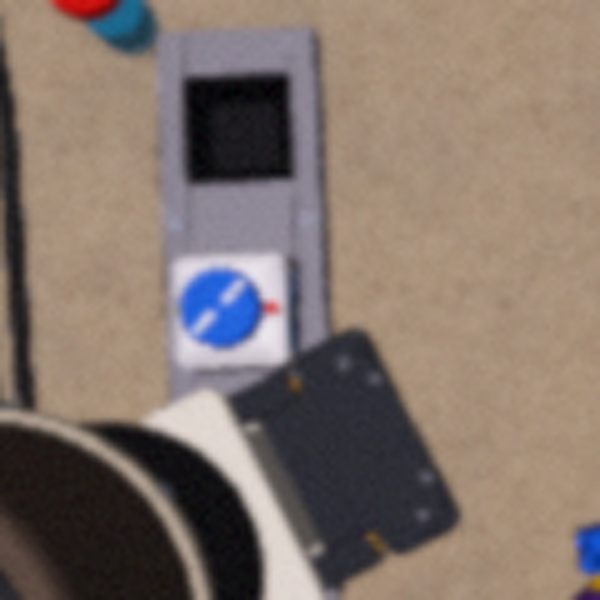

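Call:
{"api": "carry_out", "payload": {
  "targets": [
    [[0,0,0,-0.04,-0.022,0.5,0.35],[0,0,0,0,0,0.7,0.35],[0,0,0,0,0,0.7,0.35],[0,0,0,0,0,0.5,0.35],[0,0,0,0,0,0.4,0.35],[0,0,0,0,0,0,0.35],[0,0,0,0,0,0,-1],[0,0,0,0,0,0,-1],[0,0,0,0,0,0,-1],[0,0,0,0,0,0,-1],[0,0,0,0,0,0,-1],[0,0,0,0,0,0.1,-1],[0,0,0,0,0,0.1,-1],[0,0,0,0,0,0,-1]]
  ],
  "squeeze": 40
}}

```text
t: 43.18
eef_pos: [0.4862, -0.0565, 0.2816]
ee_rot: [-3.141, 0.001, -2.666]
force: [-7.6, 4.1, 24.0]
width: 0.033
```

Call:
{"api": "carry_out", "payload": {
  "targets": [
    [[0,0,0,0,0,-0.04,-1],[0,0,0,0,0,0,-1]]
  ]
}}

```text
t: 43.42
eef_pos: [0.4862, -0.0564, 0.2821]
ee_rot: [3.142, 0.002, -2.666]
force: [-5.0, 4.1, 19.0]
width: 0.0335
```

Run:
```python
from c import *
R,p,s=cur();print(p,s['force'],s['moment'],s['q'],s['width'])
for n in ('scene','top'):
    im,d=arm.grab_frame(n)
    if n=='scene': 
        save('sc12',im[150:250,190:290],6)
        try: print(capfind(n,im,d,cB,.03))
        except Exception as e: print(e)
```

```text
[ 0.48620321 -0.05639457  0.28211508] [-5.02121044  4.08960676 19.0216243 ] [ 1.6817163   2.2451747  -0.00687331] [ 2.87030924e-01  1.74764045e-01 -5.55110198e-01 -4.40862319e-04
 -8.39435024e-01 -1.38205901e+00] 0.03345647320617113
((0.4834696054458618, -0.059184156358242035), 0.01861635409295559, np.float64(0.12520525765899357), 152)
```

View pics/sc12.png

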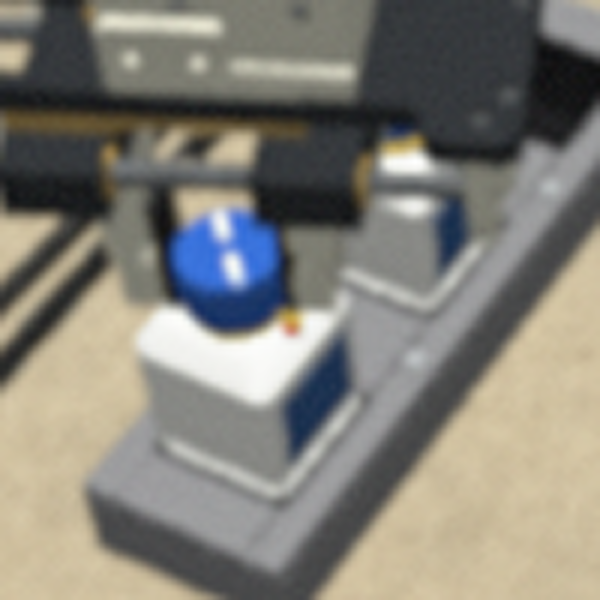

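Call:
{"api": "carry_out", "payload": {
  "targets": [
    [[0,0,0,0,0,-0.03,-1],[0,0,0,0,0,0,-1]]
  ]
}}

```text
t: 43.78
eef_pos: [0.4861, -0.0565, 0.2824]
ee_rot: [3.141, 0.001, -2.666]
force: [-4.4, 3.4, 13.5]
width: 0.0332
```

Call:
{"api": "carry_out", "payload": {
  "targets": [
    [[0,0,-1,0,0,-0.01,-1],[0,0,-1,0,0,0,-1],[0,0,-1,0,0,0,-1],[0,0,-1,0,0,0,-1],[0,0,-1,0,0,0,-1],[0,0,-1,0,0,0,-1],[0,0,-1,0,0,0,-1],[0,0,-1,0,0,0,-1],[0,0,-1,0,0,0,-1],[0,0,-1,0,0,0,-1],[0,0,-1,0,0,0,-1]]
  ]
}}

```text
t: 45.15
eef_pos: [0.4853, -0.0568, 0.2815]
ee_rot: [3.14, 0.001, -1.127]
force: [-4.5, 0.5, 6.4]
width: 0.0331
```

Run:
```python
from c import *
R,p,s=cur();print(p,s['force'],s['moment'],s['q'],s['width'])
im,d=arm.grab_frame('scene');save('sc13',im[150:250,190:290],6)
```

```text
[ 0.48529533 -0.05684206  0.28149701] [-4.48170545  0.5454313   6.4337743 ] [ 0.38916343  1.30426712 -0.08054074] [ 0.28649058  0.1751746  -0.55617005 -0.00091401 -0.84107275  0.15828302] 0.03307616151744838
```

View pics/sc13.png

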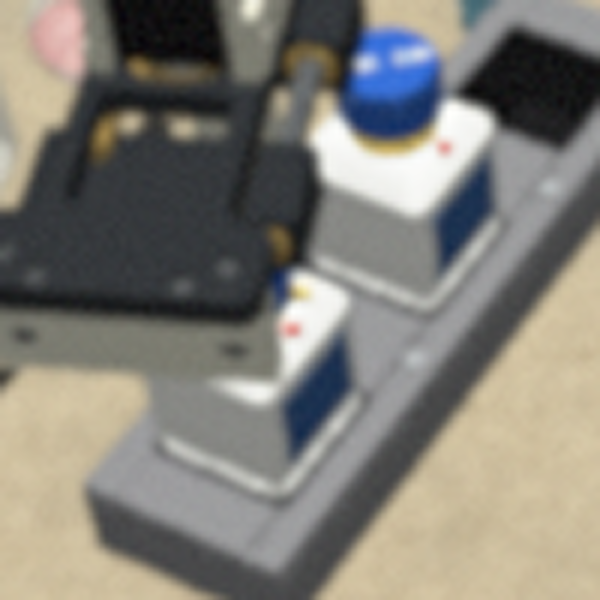

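Call:
{"api": "carry_out", "payload": {
  "targets": [
    [[0,0,0,0,0,0.05,-1],[0,0,-1,0,0,0,-1],[0,0,-1,0,0,0,-1],[0,0,-1,0,0,0,-1],[0,0,-1,0,0,0,-1],[0,0,-1,0,0,0,-1],[0,0,-1,0,0,0,-1],[0,0,-1,0,0,0,-1]]
  ]
}}

```text
t: 46.2
eef_pos: [0.4857, -0.057, 0.2811]
ee_rot: [3.141, 0.0, -0.149]
force: [-5.1, -1.1, 12.9]
width: 0.0328
```

Run:
```python
from c import *
R,p,s=cur();print(p,s['force'],s['moment'],s['q'],s['width'])
im,d=arm.grab_frame('scene');save('sc14',im[150:250,190:290],4)
```

```text
[ 0.48574073 -0.05699076  0.28109313] [-5.09335414 -1.11272668 12.90707072] [ 0.00894963  1.65665253 -0.10000685] [ 2.86218498e-01  1.75983670e-01 -5.56690405e-01  6.59146511e-05
 -8.38519921e-01  1.13569286e+00] 0.03284118562700989
```

Call:
{"api": "carry_out", "payload": {
  "targets": [
    [[0,0,-1,0,0,0,-1],[0,0,-1,0,0,0,-1],[0,0,-1,0,0,0,-1],[0,0,-1,0,0,0,-1],[0,0,-1,0,0,0,-1],[0,0,-1,0,0,0,-1]]
  ]
}}

```text
t: 47.0
eef_pos: [0.486, -0.0568, 0.2811]
ee_rot: [-3.142, -0.0, 0.689]
force: [-2.4, 0.0, 11.0]
width: 0.0332
```

Run:
```python
from c import *
R,p,s=cur();print(p,s['force'],s['moment'],s['q'],s['width'])
```

```text
[ 0.48597156 -0.05680712  0.28112437] [-2.38654889  0.04801842 11.04807999] [ 0.51950849  1.47063164 -0.13082327] [ 2.86388954e-01  1.76130058e-01 -5.56313228e-01 -1.64604095e-04
 -8.38190999e-01  1.97342302e+00] 0.03317543661009547
```

Turned 192° so far, with the drive moment at about 0.1. I continue to the stop.

Call:
{"api": "carry_out", "payload": {
  "targets": [
    [[0,0,-1,0,0,0,-1],[0,0,-1,0,0,0,-1],[0,0,-1,0,0,0,-1],[0,0,0,0,0,0,-1]]
  ]
}}

```text
t: 47.5
eef_pos: [0.4859, -0.0567, 0.2811]
ee_rot: [-3.141, -0.0, 1.105]
force: [-3.7, 1.7, 11.6]
width: 0.0333
```

Run:
```python
from c import *
R,p,s=cur();print(p,s['force'],s['moment'],s['q'],s['width'])
im,d=arm.grab_frame('scene');save('sc14',im[150:250,190:290],4)
```

```text
[ 0.48593239 -0.05667416  0.2810712 ] [-3.67680958  1.72945647 11.59154409] [ 0.67038375  1.68615511 -0.07085812] [ 2.86647271e-01  1.76187045e-01 -5.56330938e-01 -3.14759958e-04
 -8.38320688e-01  2.38972866e+00] 0.033307391476278224
```

View pics/sc14.png

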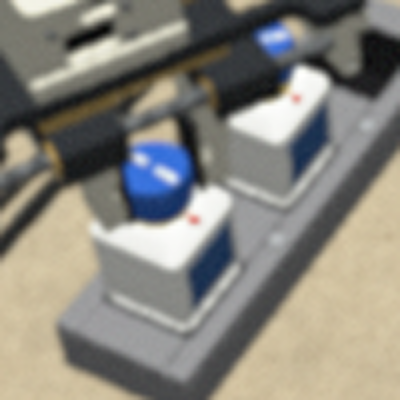

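Call:
{"api": "carry_out", "payload": {
  "targets": [
    [[0,0,-1,0,0,0,-1],[0,0,-1,0,0,0,-1],[0,0,0,0,0,0,-1]]
  ]
}}

```text
t: 47.92
eef_pos: [0.486, -0.0566, 0.2811]
ee_rot: [-3.142, -0.0, 1.385]
force: [-2.4, 2.7, 12.1]
width: 0.0331
```

Run:
```python
from c import *
R,p,s=cur();print(p,s['force'],s['moment'],s['q'],s['width'])
```

```text
[ 0.48600409 -0.05662817  0.28109059] [-2.36529239  2.70379776 12.1213284 ] [ 0.74114105  1.66020237 -0.16491636] [ 2.86696404e-01  1.76232038e-01 -5.56211100e-01 -3.26403294e-04
 -8.38275565e-01  2.66897995e+00] 0.03309937368568524
```

Call:
{"api": "carry_out", "payload": {
  "targets": [
    [[0,0,-1,0,0,0,-1],[0,0,-0.5,0,0,0,-1],[0,0,0,0,0,0,-1]]
  ]
}}

```text
t: 48.3
eef_pos: [0.4856, -0.0569, 0.2808]
ee_rot: [-3.14, 0.0, 1.593]
force: [-3.4, 0.3, 10.4]
width: 0.0333
```

Run:
```python
from c import *
R,p,s=cur();print(p,s['force'],s['moment'],s['q'],s['width'])
```

```text
[ 0.48560254 -0.05691712  0.28076699] [-3.41607917  0.33860475 10.38438896] [-0.07062137  1.50479271 -0.0018376 ] [ 2.86430400e-01  1.76409904e-01 -5.57040798e-01 -3.05827849e-05
 -8.38501291e-01  2.87758104e+00] 0.033314989399831726
```

Call:
{"api": "carry_out", "payload": {
  "targets": [
    [[0,0,0,0,0,0,0.35],[0,0,0,0,0,0,0.35],[0,0,0,0,0,0,0.35],[0,0,0,0,0,-0.4,0.35],[0,0,0,0,0,-0.8,0.35],[0,0,1,0,0,-0.8,0.35],[0,0,1,0,0,-0.8,0.35],[0,0,1,0,0,0,0.35],[0,0,1,0,0,0,0.35],[0,0,1,0,0,0,0.35],[0,0,1,0,0,0,0.35],[0,0,1,0,0,0,0.35],[0,0,1,0,0,0,0.35],[0,0,1,0,0,0,0.35],[0,0,1,0,0,0,0.35],[0,0,1,0,0,0,0.35],[0,0,1,0,0,0,0.35],[0,0,1,0,0,0,0.35],[0,0,0,0,0,0,0.35]]
  ]
}}

```text
t: 50.68
eef_pos: [0.4858, -0.0567, 0.3507]
ee_rot: [-3.141, 0.0, -0.222]
force: [-0.6, -0.3, -0.0]
width: 0.0592
```

Run:
```python
from c import *
R,p,s=cur()
plan(down(s['ee_rot'][2]),tcp(cB,.107))
im,d=arm.grab_frame('scene');save('sc15',im[140:240,200:300],6)
print(capfind('scene',im,d,cB,.03))
```

```text
t 50.67 q [ 0.29  0.1  -0.47 -0.   -1.01  1.06] F [-0.6 -0.3 -0. ] w 0.0592
turn deg [-0.02  0.03 -0.  ] units8: [-0.003  0.003 -0.   ]
shift in present axes units: [-0.045  0.016  2.628]  in final axes: [-0.046  0.015  2.628]
((0.48452913761138916, -0.05835651978850365), 0.016910456120967865, np.float64(0.12770497238580664), 145)
```

View pics/sc15.png

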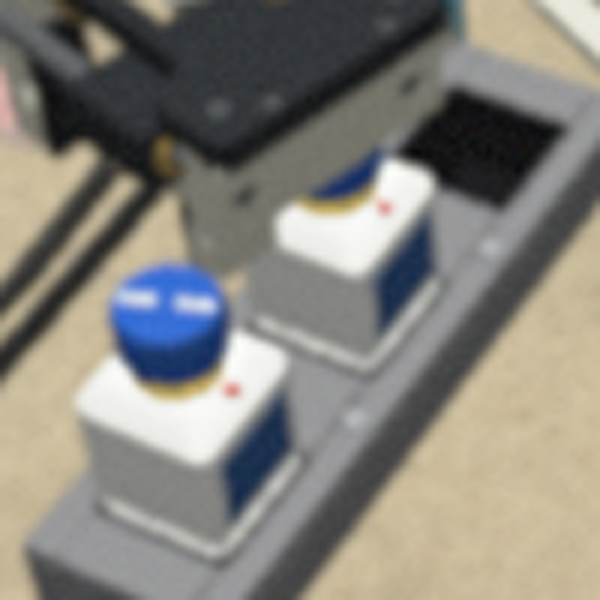

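Call:
{"api": "carry_out", "payload": {
  "targets": [
    [[0,0,0,-0.045,0.016,0.6,0.35],[0,0,0,0,0,0.8,0.35],[0,0,0,0,0,0.7,0.35],[0,0,0,0,0,0.4,0.35],[0,0,0,0,0,0.1,0.35],[0,0,0,0,0,0,0.35],[0,0,0,0,0,0,-1],[0,0,0,0,0,0,-1],[0,0,0,0,0,0,-1],[0,0,0,0,0,0,-1],[0,0,0,0,0,0,-1]]
  ],
  "squeeze": 45
}}

```text
t: 52.1
eef_pos: [0.4847, -0.0567, 0.2854]
ee_rot: [-3.141, 0.0, -0.223]
force: [-0.3, 1.0, 1.7]
width: 0.0332
```

Call:
{"api": "carry_out", "payload": {
  "targets": [
    [[0,0,0,0,0,0.08,-1],[0,0,0,0,0,0.08,-1],[0,0,0,0,0,0,-1]]
  ]
}}

```text
t: 52.48
eef_pos: [0.4849, -0.0567, 0.2817]
ee_rot: [-3.141, -0.0, -0.223]
force: [-2.1, 2.5, 8.6]
width: 0.0328
```

Call:
{"api": "carry_out", "payload": {
  "targets": [
    [[0,0,0,0,0,0.03,-1],[0,0,-1,0,0,0,-1],[0,0,-1,0,0,0,-1],[0,0,-1,0,0,0,-1],[0,0,-1,0,0,0,-1],[0,0,-1,0,0,0,-1],[0,0,-1,0,0,0,-1],[0,0,0,0,0,0,-1]]
  ]
}}

```text
t: 53.48
eef_pos: [0.4856, -0.057, 0.2817]
ee_rot: [3.14, -0.002, 0.617]
force: [0.1, -2.4, 7.7]
width: 0.033
```

Run:
```python
from c import *
R,p,s=cur();print(p,s['force'],s['moment'],s['q'],s['width'])
```

```text
[ 0.4855962  -0.05703412  0.28165058] [ 0.1164387  -2.36401189  7.72599788] [-1.03053889 -0.34678288  0.0096529 ] [ 2.86576312e-01  1.74206699e-01 -5.57843225e-01  1.15631509e-03
 -8.36644304e-01  1.90069498e+00] 0.03297242706979942
```

Call:
{"api": "carry_out", "payload": {
  "targets": [
    [[0,0,-1,0,0,0.02,-1],[0,0,-1,0,0,0,-1],[0,0,0,0,0,0,-1]]
  ]
}}

```text
t: 53.85
eef_pos: [0.4857, -0.0568, 0.2812]
ee_rot: [3.14, -0.002, 0.897]
force: [0.6, -0.7, 9.5]
width: 0.0333
```

Run:
```python
from c import *
R,p,s=cur();print(p,s['force'],s['moment'],s['q'],s['width'])
im,d=arm.grab_frame('scene');save('sc16',im[140:240,200:300],4)
```

```text
[ 0.48566564 -0.05682856  0.2812011 ] [ 0.5867805  -0.73655252  9.53880924] [-0.53679982 -0.25143609  0.05509463] [ 2.86890460e-01  1.74808625e-01 -5.58262132e-01  9.12797460e-04
 -8.35346193e-01  2.17999674e+00] 0.03327977065660019
```

View pics/sc16.png

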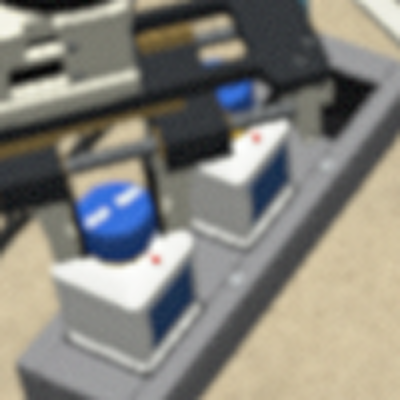

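Call:
{"api": "carry_out", "payload": {
  "targets": [
    [[0,0,-1,0,0,0.02,-1],[0,0,-1,0,0,0,-1],[0,0,0,0,0,0,-1]]
  ]
}}

```text
t: 54.28
eef_pos: [0.4857, -0.0567, 0.2811]
ee_rot: [3.139, -0.002, 1.175]
force: [-1.5, 0.7, 14.3]
width: 0.0327
```

Run:
```python
from c import *
R,p,s=cur();print(p,s['force'],s['moment'],s['q'],s['width'])
```

```text
[ 0.4856965  -0.05674052  0.2811149 ] [-1.53344016  0.7477595  14.29364426] [ 0.16819025  0.24881345 -0.6452871 ] [ 2.86842476e-01  1.74779716e-01 -5.58279577e-01  2.56248590e-04
 -8.34549459e-01  2.45828705e+00] 0.03271386257405864
```

Call:
{"api": "carry_out", "payload": {
  "targets": [
    [[0,0,-1,0,0,0,-1],[0,0,-1,0,0,0,-1],[0,0,0,0,0,0,-1]]
  ]
}}

```text
t: 54.65
eef_pos: [0.4849, -0.0574, 0.281]
ee_rot: [3.141, 0.001, 1.454]
force: [-3.9, -2.1, 18.5]
width: 0.0328
```

Run:
```python
from c import *
R,p,s=cur();print(p,s['force'],s['moment'],s['q'],s['width'])
```

```text
[ 0.48486389 -0.05740457  0.28104736] [-3.90791226 -2.10424717 18.46045055] [-1.12500091  1.87360988 -0.44610903] [ 2.86304399e-01  1.74529328e-01 -5.59244701e-01  1.33310943e-03
 -8.37092540e-01  2.73806223e+00] 0.0327949821182014
```

Call:
{"api": "carry_out", "payload": {
  "targets": [
    [[0,0,0,0,0,0,0.35],[0,0,0,0,0,0,0.35],[0,0,0,0,0,0,0.35],[0,0,0,0,0,-0.4,0.35],[0,0,0,0,0,-0.8,0.35],[0,0,0,0,0,-1,0.35],[0,0,0,0,0,-1,0.35],[0,0,0,0,0,-1,0.35],[0,0,0,0,0,-1,0.35],[0,0,0,0,0,0,0.35]]
  ]
}}

```text
t: 55.9
eef_pos: [0.4851, -0.0568, 0.412]
ee_rot: [3.138, -0.001, 1.452]
force: [0.5, 0.2, -0.7]
width: 0.0596
```

Run:
```python
from c import *
R,p,s=cur();print(p,s['q'])
print('to -y .22',np.round(R.T@np.array([0,-.22,0])/.025,2))
```

```text
[ 0.48506411 -0.05682277  0.41196685] [ 2.86936791e-01  4.10328891e-02 -3.76441533e-01 -1.08006375e-04
 -1.14983831e+00  2.73637920e+00]
to -y .22 [-8.74  1.04 -0.01]
```

Call:
{"api": "carry_out", "payload": {
  "targets": [
    [[0,0,1,0,0,0,0.35],[0,0,1,0,0,0,0.35],[0,0,1,0,0,0,0.35],[0,0,1,0,0,0,0.35],[0,0,1,0,0,0,0.35],[0,0,1,0,0,0,0.35],[0,0,0,-0.66,0.66,0,0.35],[0,0,0,-0.66,0.66,0,0.35],[0,0,0,-0.66,0.66,0,0.35],[0,0,0,-0.66,0.66,0,0.35],[0,0,0,-0.66,0.66,0,0.35],[0,0,0,-0.66,0.66,0,0.35],[0,0,0,-0.66,0.66,0,0.35],[0,0,0,-0.66,0.66,0,0.35],[0,0,0,-0.66,0.66,0,0.35],[0,0,0,-0.66,0.66,0,0.35],[0,0,0,0,0,0,0.35]]
  ]
}}

```text
t: 58.02
eef_pos: [0.4445, -0.2877, 0.4087]
ee_rot: [-3.14, 0.001, 0.612]
force: [-0.3, 0.3, 0.3]
width: 0.0591
```

Run:
```python
from c import *
out=[]
for n in ('scene','top'):
    im,d=arm.grab_frame(n)
    for nm,c in (('A',cA),('B',cB)):
        try: print(n,nm,capfind(n,im,d,c,.03))
        except Exception as e: print(n,nm,e)
    save(n+'20',im)
    out.append(im[90:250,200:360])
save('fin',np.hstack(out),2.5)
```

```text
scene A ((0.573201060295105, -0.05417748540639877), 0.016156207770109177, np.float64(0.1277176531200402), 75)
scene B ((0.48477238416671753, -0.05785385146737099), 0.016053635627031326, np.float64(0.1276982845469252), 138)
top A ((0.5750320553779602, -0.05141941457986832), 0.016172515228390694, np.float64(0.12743201016362035), 137)
top B index -1 is out of bounds for axis 0 with size 0
```

View pics/fin.png

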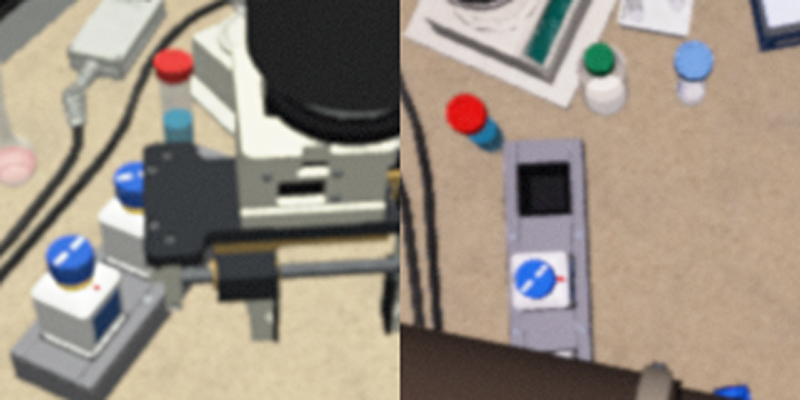

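Run:
```python
from h import *
print(arm.job_done())
```

```text
the job is handed in; nothing more can be done
None
```

I stood both white bottles that were there upright in the rack, one in the end pocket nearest the robot and one in the middle pocket. I then loosened both caps by pressing down and turning anticlockwise. Only two white bottles were in the scene; I left the purple look-alike alone.

**Seating:** The cap tops measure about 127.5 mm above the worktop, against 127 mm for a fully seated bottle. Both cameras agreed on this for the middle bottle at the end. The top camera's view of the near bottle was blocked in the last check, so its final height comes from the scene camera alone.

**Caps:** Both pointers have left the red dot, and both caps were turned until the twisting force jumped from about 0.1 to 0.6–0.7 N m, which I take as the stop. The near bottle's first grip slipped before reaching it, so I gripped again and turned until the jump showed.

**Not confirmed by sight:** The green-dot side of both bottles is hidden from both cameras, so the half turn is judged from the force and the turned angle.

The green-capped bottle and the blue-capped tube are still standing in the last top picture. I handed in at about 58 s with the gripper empty and clear of everything.

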